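# Set a valve block to the stop and clamp it in the machine vice

### The job

The aluminium valve block lies loose between the open jaws of the machine vice. Slide it along the jaws to the left until its end rests against the tip of the work stop, without shifting the stop, then turn the vice's T-handle clockwise until the moving jaw grips the block firmly. Leave the block lying flat on the vice bed and the other things on the bench where they are.

Things in the scene. Friction and masses are not known exactly. Their poses are not given: they have to be found in the camera images.
- vice: grey machine vice bolted to the bench; origin on the bench top under its middle; x runs along the screw from T-handle (robot's side) to fixed jaw, y along the jaws to the left, toward the work stop. Bed 62 mm high; jaws 98 mm high, y -55 to +55 mm; fixed jaw's face at x = +55 mm. Nut housing between T-handle and moving jaw: x -95 to -65 mm, 70 mm wide, 102 mm high
- moving_jaw: the vice's moving jaw, with a steel face 110 mm long and 36 mm high; origin at the bed, in the middle of the face that meets the block; axes as the vice's; it slides along x
- screw (a joint): angle of the vice screw and T-handle; grows as the handle is turned clockwise seen from the robot. Each full turn moves the jaw 8 mm toward the fixed jaw; 0.6 to 1.2 turns bring it onto the block. The screw stays where it is left
- bar_middle (a point): where the T-handle's bar crosses the screw, 82 mm above the bench; the bar turns about this point in the upright plane across the screw and moves along with the jaw
- bar_end_a (a point): centre of the ball (18 mm across) on one end of the steel bar (12 mm thick), 56 mm from bar_middle
- bar_end_b (a point): centre of the same ball on the other end
- valve_block: aluminium valve block 40 mm (x) by 120 mm (y) by 56 mm high, about 0.7 kg, with ports and a small hexagon plug (9 mm high) on top; origin in the middle of its underside, z up; y along the jaws; it stands 20 mm above the jaw tops
- block_left_end (a point): middle of the block's left end face (its +y end), 26 mm above its underside
- stop_tip (a point): tip of the work stop's steel rod (12 mm thick), pointing along the vice's -y at the block's left end, 88 mm above the bench; axes as the vice's. The rod is held by friction (about 40 N)
- caliper: vernier caliper 248 mm long lying on the bench, a bystander; origin in the middle of its underside
- lens_tube: black and orange tube, 34 mm across and 56 mm high, standing on the bench, a bystander; origin in the middle of its underside
- ref_block_c: steel disc 50 mm across and 12 mm thick on the bench, a bystander; origin in the middle of its underside
Things that resemble listed ones, but are neither listed nor needed, are in the scene too. What is shaped like the valve_block but orange is not meant.

How it is judged:
On the way, in this order (a step that is already met when the one before it is completed fails the run):
1. the block's left end rests against the tip of the stop (within 3 mm) while the jaw is still open (y of block_left_end in the frame of stop_tip above -0.003 m and contact force between moving_jaw and valve_block below 5 N), for 0.2 s.
2. the moving jaw presses the block with at least 25 N (contact force between moving_jaw and valve_block above 25 N), for 0.2 s.
At the end, for the whole second after the job is handed in: the moving jaw, with the handle released, presses the block with at least 25 N; the block's left end is within 3 mm of the stop's tip; the block lies flat on the bed (within 2.5 mm in height and 2.3 degrees of tilt), square between the jaws (within 1.7 degrees) and at rest (contact force between moving_jaw and valve_block above 25 N and y of block_left_end in the frame of stop_tip between -0.003 and 0.003 m and z of valve_block in the frame of vice between 0.0595 and 0.0645 m and angle between valve_block's own z axis and vertical below 0.04 rad and angle between the y axis of valve_block and the y axis of vice, either way round below 0.03 rad and linear speed of valve_block below 0.01 m/s); the robot touches nothing.
It fails at once if the work stop is shifted by more than 4 mm (distance of stop_tip from where it was at the start of the episode above 0.004 m).
It fails at once if a bystander is moved by more than 25 mm (distance of any of caliper, lens_tube, ref_block_c from where it was at the start of the episode above 0.025 m).
It also fails if it takes over 64 s, if anything falls off the work surface, if the arm or the gripper's body presses on something with over 40 N, if the wrist force passes 120 N, or if a joint passes its speed limit or range.

### The arm

A 6-joint arm with a two-finger parallel gripper is mounted at the origin on a cart in front of the work surface, level with it; the furniture and walls round the work are solid. World frame = base frame: x ahead of the robot, y to its left, z up, the work surface at z = 0. Lengths are in m, angles in rad, forces in N, time in s.
With the tool pointing down it reaches from about 0.35 to 0.775 m from the base axis. Payload 5.5 kg.
Tool frame: the origin (TCP) lies between the finger pads; the fingertips stand 19 mm ahead of it and the grasp point (between the pads) is the TCP; z points along the fingers, y is the line along which they close (so a half turn about z gives the same grasp; the last joint's range is limited). The gripper opens to 85 mm and grips with 20 to 120 N. Pads are 22 mm wide; open, the fingers measure 114 mm over their backs; the gripper's body (76 mm by 85 mm) begins 54 mm behind the grasp point. The pads swing forward as they close: fully open they stand 13 mm farther back than shut.
Start: joints at [-1.442, 0.313, 0.046, 1.304, 0, 1.431], TCP at [0.153, -0.554, 0.25] pointing down, gripper open.
Joint ranges: [-2.76, 2.76], [-0.86, 1.69], [-1.03, 1.26], [-2.2, 2.34], [-1.47, 1.5], [-3.14, 3.14]. Speed limits (rad/s): [2.57, 2.57, 3.14, 3.14, 3.14, 3.14].

### API

Orientations are given as a unit quaternion [w, x, y, z].
In Python, from workcell import env gives the robot as it stands.
- The arm moves only by the shell command python3 -m pendant 'ROWS' [FORCE]. ROWS is JSON, a list of rows, each an object with "travel": the shift along the tool's x, y, z scaled (see below), a list of three; "rot": the turn, a rotation vector about the tool's x, y, z scaled (see below), a list of three; "fingers": the opening, from -1 (shut) to 1 (fully open). In form: [{"travel": [dx, dy, dz], "rot": [wx, wy, wz], "fingers": fingers}, ...]. A call has 1 to 10 rows; each row is the pose to reach, as a shift and turn from the pose commanded when the call began, along the tool's axes at that moment; what a row does not reach only later rows make up. The controller multiplies each number of a shift by 0.12 m and each number of a turn by 60 degrees. A row lasts 1/10 s, in which the tool goes at most 50 mm and 8.59 degrees, less where a joint would pass 70% of its speed; a pose out of reach is approached as far as the arm can. A call with a number of a shift or a turn outside -1 to 1 is refused whole. A call with a gripper value outside its range is refused whole. The fingers move at their own pace and stop on an object; FORCE is the grip in N (left out, the last holds). Time passes only in rows, so rows that repeat a pose let the fingers close. It gives the time, the measured TCP pose, the force, the opening and the grip force at its end, in the units of the state.
- env.get_state(): the state, without advancing time (a new reading comes with each control period).
- env.read_camera(name): name is "scene" or "top"; returns (picture, depth): 400x640x3 uint8, blue, green, red; 400x640 float32, m along the optical axis (not along the pixel's ray), 0 where there is no reading.
- env.camera_model(name): a dict with "fovy" (degrees; the focal length in pixels is half the picture's height over the tangent of half this angle, whatever the lens; pixels are square), "cx", "cy" (the principal point, pixels), "rvec" (rotation vector, rad) and "tvec" (3), from world to camera coordinates, as OpenCV has them. Camera axes: x right, y down, z forward; pixel columns grow to the right and rows downward; lengths in m; the calibration is good to about 2 mm. A picture is of the moment at which its call begins. camera_model takes no time and is no camera call.
- env.hand_in(): hands the job in; it is judged then, once.
Trained networks look in the newest picture that a camera, given by its name, has taken for a name from the list of things; names that differ only in an ending like _2 or _b are one class to them, and where a whole thing is asked for, a point or a joint stands for the part that bears it (a point fixed in the world has none). Each returns a list of dicts, best first, with "conf" (0 to 1); they miss things now and then, are a little off and sometimes report something else, mostly with a low value. They report only what shows in the picture. A call takes as long as a camera call. They do not tell look-alikes from the thing itself.
- env.outline_of(camera, target): "mask" (400x640 bool, what is visible of it) and "xy" ([column, row] in pixels, amid what is visible of it).
The state is a dict: "clock": time; "joint_pos": joint angles; "qvel": joint speeds; "tau": joint torques, N m; "tcp_pos": TCP position; "orientation": TCP orientation; "wrist_force": force on the tool from outside, world axes, zero at the start; "ft_torque": the same for the moment, N m; "finger_gap": finger opening in m; "grip_force": force on a finger pad.
Only numpy, scipy, OpenCV 4.12 (cv2) and the standard library are available. Lean on these libraries where they do the work, as an engineer would, in place of code of your own. Each camera call takes 0.05 s, during which the arm holds its last target. There are 200 camera calls.

## Working session

There is one attempt and no reset: what is moved stays moved. The work goes in short steps, Python scripts to look and compute and a shell command to move; the robot and the scene stay as the last step left them, time stands still between calls to the robot, and variables do not carry over. Pictures are saved under pics/ and viewed, at most 10 in all, crops included, and the job is handed in when it is done.

```bash
mkdir -p pics; ls; cat > h.py <<'E'
import numpy as np,cv2
from workcell import env
def cam(n):
    m=env.camera_model(n);f=200/np.tan(np.radians(m['fovy'])/2)
    R=cv2.Rodrigues(np.array(m['rvec'],float))[0];t=np.array(m['tvec'],float).ravel()
    return f,m['cx'],m['cy'],R,t
def pts(n,d,mask=None):
    f,cx,cy,R,t=cam(n);v,u=np.nonzero((d>0)&(mask if mask is not None else True))
    z=d[v,u];P=np.c_[(u-cx)/f*z,(v-cy)/f*z,z]
    return (P-t)@R,u,v
def proj(n,X):
    f,cx,cy,R,t=cam(n);c=np.atleast_2d(X)@R.T+t
    return np.c_[f*c[:,0]/c[:,2]+cx,f*c[:,1]/c[:,2]+cy]
E
python3 - <<'E'
from h import *
for n in ('scene','top'):
    p,d=env.read_camera(n);cv2.imwrite(f'pics/{n}0.png',p);np.save(f'{n}0.npy',d)
    print(n,env.camera_model(n),(d>0).mean())
    for t in ('valve_block','bar_end_a','stop_tip','moving_jaw','vice','caliper','lens_tube','ref_block_c'):
        try:
            for o in env.outline_of(n,t)[:3]:
                P,u,v=pts(n,d,o['mask']);print(t,round(o['conf'],2),o['xy'],o['mask'].sum(),np.median(P,0).round(3) if len(P) else '',P.max(0).round(3) if len(P) else '')
        except Exception as e: print(t,e)
print(env.get_state())
E
```

```text
pics
scene {'fovy': 53.50742327046029, 'cx': 321.4300764490719, 'cy': 202.83249110360018, 'rvec': array([ 0.70219175, -2.36415748,  1.38063704]), 'tvec': array([0.47154702, 0.25415086, 0.83566959])} 0.9959609375
valve_block 0.88 [361.6, 213.4] 882 [ 0.518 -0.129  0.044] [0.603 0.075 0.147]
valve_block 0.86 [303.9, 206.6] 718 [0.609 0.017 0.114] [0.772 0.071 0.129]
bar_end_a 0.77 [346.4, 240.4] 480 [0.451 0.079 0.089] [0.551 0.097 0.147]
stop_tip 0.53 [309.2, 226.5] 1039 [0.558 0.081 0.094] [0.609 0.11  0.147]
stop_tip 0.44 [252.8, 235.9] 83 [0.647 0.182 0.092] [0.744 0.199 0.099]
moving_jaw 0.93 [309.6, 228.8] 1097 [0.557 0.08  0.094] [0.609 0.11  0.147]
vice 0.68 [305.5, 238.7] 3559 [0.561 0.09  0.075] [0.744 0.458 0.382]
vice 0.48 [340.7, 243.0] 465 [0.451 0.079 0.087] [0.551 0.097 0.147]
lens_tube 0.44 [327.2, 188.3] 183 [ 0.702 -0.251  0.032] [ 0.763 -0.242  0.059]
ref_block_c 0.46 [311.1, 229.1] 1138 [0.557 0.079 0.093] [0.642 0.11  0.147]
top {'fovy': 52.834535898341315, 'cx': 320.0534710898662, 'cy': 197.02290197105918, 'rvec': array([ 2.09536896, -2.11143592,  0.23450524]), '
[... 831 characters left out ...]
6]
{'clock': 0.9, 'joint_pos': array([-1.44159070e+00,  3.13198559e-01,  4.60840432e-02,  1.30361062e+00,
        1.93790867e-05,  1.43118543e+00]), 'qvel': array([-0.00051302, -0.00057664, -0.00032885, -0.00049005, -0.00128584,
       -0.00037232]), 'tau': array([ 2.57923384e-04, -4.80442393e+01,  2.98817021e+01, -4.01432658e-05,
       -3.62941489e-05,  1.31838252e-06]), 'tcp_pos': array([ 0.15270821, -0.5543799 ,  0.25031747]), 'orientation': array([3.56468465e-05, 9.90980799e-01, 1.34003934e-01, 9.50421538e-06]), 'wrist_force': array([-0.32299199, -0.22807707, -0.65590179]), 'ft_torque': array([ 0.04276727, -0.02236798, -0.05136566]), 'grip_force': 0.0, 'finger_gap': 0.08518822543375132}
```

```bash
python3 - <<'E'
import cv2
a=cv2.imread('pics/top0.png')[110:310,180:450];cv2.imwrite('pics/topc.png',cv2.resize(a,None,fx=2.95,fy=2.95,interpolation=2))
a=cv2.imread('pics/scene0.png')[160:290,230:400];cv2.imwrite('pics/scenec.png',cv2.resize(a,None,fx=4.5,fy=4.5,interpolation=2))
E
```

```text
(no output)
```

View pics/topc.png

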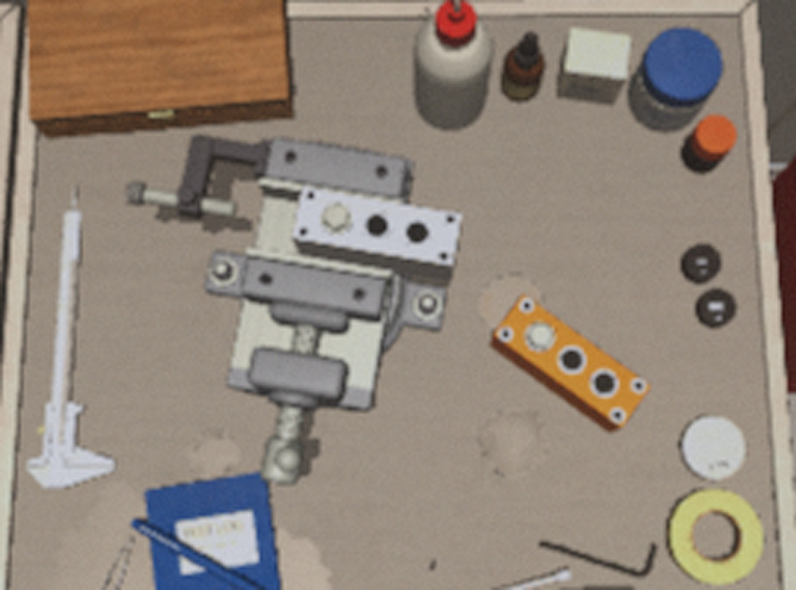

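View pics/scenec.png

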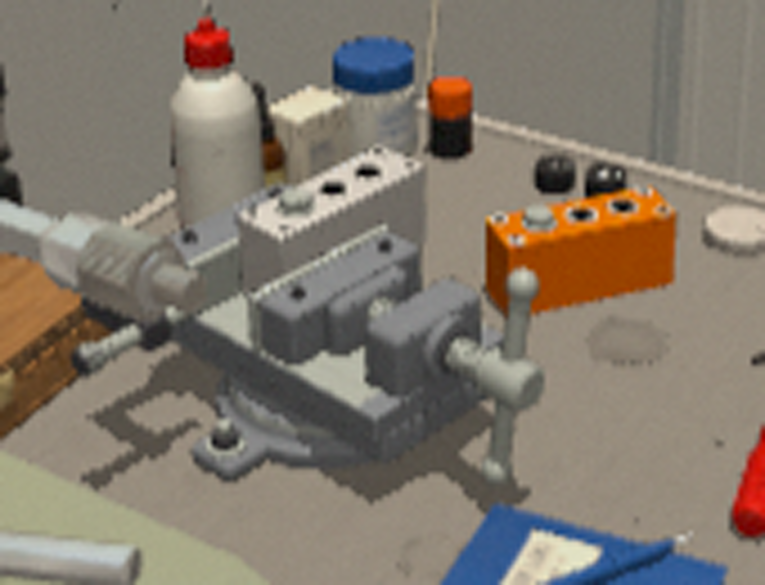

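The aluminium block is the light grey one lying in the vice (top px ~308,189). The orange look-alike is on the bench (top px ~374,235) and is not meant. The bar stands nearly upright, with balls at scene px ~(346,223) and ~(340,264). The stop rod tip is at top px ~(259,181). Next I fit the vice frame, the block, the tip and the bar.

```bash
python3 - <<'E'
from h import *
def fit(Q,name):
    c,s,a=cv2.minAreaRect((Q[:,:2]*1000).astype(np.float32))
    b=cv2.boxPoints((c,s,a)); print(name,len(Q),np.round(c,1),np.round(s,1),round(a,1),'z',np.median(Q[:,2]).round(4))
for n in ('top','scene'):
    d=np.load(n+'0.npy');P,u,v=pts(n,d)
    M=lambda x0,x1,y0,y1,z0,z1:(P[:,0]>x0)&(P[:,0]<x1)&(P[:,1]>y0)&(P[:,1]<y1)&(P[:,2]>z0)&(P[:,2]<z1)
    fit(P[M(.55,.68,-.12,.1,.113,.123)],n+' block top')
    q=P[M(.5,.75,-.1,.14,.0945,.101)]
    lab=M(.5,.75,-.1,.14,.0945,.1015)
    img=np.zeros((400,640),np.uint8);img[v[lab],u[lab]]=1
    k,L,st,_=cv2.connectedComponentsWithStats(img)
    for i in range(1,k):
        if st[i,4]>60: fit(P[L[v,u]==i],n+' jawtop?')
    # rod
    m=M(.6,.7,.085,.22,.075,.1);Q=P[m]
    img=np.zeros((400,640),np.uint8);img[v[m],u[m]]=1
    k,L,st,_=cv2.connectedComponentsWithStats(img)
    for i in range(1,k):
        if st[i,4]>20:
            Q=P[L[v,u]==i];fit(Q,n+' rod?');j=Q[:,1].argmin();print('  min y',Q[j].round(4),'max z',Q[:,2].max().round(4))
    Q=P[M(.42,.5,0,.16,.015,.16)]
    fit(Q,n+' handle');
    for lo in np.arange(.02,.16,.01):
        B=Q[(Q[:,2]>=lo)&(Q[:,2]<lo+.01)]
        if len(B)>1: print('  ',lo.round(3),len(B),B.mean(0).round(4),B[:,1].min().round(3),B[:,1].max().round(3))
E
```

```text
top block top 962 [615.3   5.5] [119.7  40.7] 79.6 z 0.1178
top jawtop? 146 [666.7 116.1] [48.7 47.4] 1.7 z 0.0964
top jawtop? 693 [664.6  40.3] [111.8  38.5] 81.4 z 0.0976
top jawtop? 862 [571.4  54. ] [109.5  50.2] 80.2 z 0.0975
top jawtop? 200 [514.3  64.5] [70.8 28.7] 87.7 z 0.1
top rod? 562 [662.  139.4] [108.8  61.7] 85.3 z 0.0951
  min y [0.6634 0.0856 0.0991] max z 0.0998
top handle 598 [459.1  84.8] [ 64.5 160.4] 43.3 z 0.091
   0.02 2 [0.4911 0.0376 0.0295] 0.031 0.045
   0.03 4 [0.4905 0.0338 0.0364] 0.026 0.042
   0.04 7 [0.4914 0.0321 0.045 ] 0.012 0.05
   0.05 14 [0.4913 0.0256 0.0565] 0.011 0.045
   0.06 48 [0.4942 0.0249 0.0623] 0.011 0.088
   0.07 7 [0.4839 0.043  0.0761] 0.033 0.066
   0.08 101 [0.4686 0.0681 0.0867] 0.032 0.09
   0.09 220 [0.4703 0.0705 0.0943] 0.031 0.089
   0.1 42 [0.4954 0.0543 0.1015] 0.035 0.078
   0.13 12 [0.4452 0.0629 0.138 ] 0.057 0.073
   0.14 52 [0.4466 0.0655 0.1443] 0.058 0.073
scene block top 357 [618.    7.8] [123.7  43.1] 79.0 z 0.1187
scene jawtop? 626 [614.7  25.8] [158.5 140. ] 83.8 z 0.0984
scene rod? 33 [603.1  97.2] [21.2  8. ] 74.6 z 0.0916
  min y [0.6019 0.0866 0.0973] max z 0.0997
scene rod? 197 [651.2 164. ] [66.5 65.7] 25.7 z 0.0908
  min y [0.6355 0.12   0.0858] max z 0.0989
scene handle 741 [460.8  86.2] [ 59.7 156. ] 41.4 z 0.083
   0.02 23 [0.4687 0.0767 0.0271] 0.037 0.097
   0.03 54 [0.4749 0.0731 0.0344] 0.038 0.097
   0.04 44 [0.4783 0.0706 0.045 ] 0.043 0.092
   0.05 34 [0.4731 0.0744 0.0545] 0.018 0.091
   0.06 37 [0.4739 0.0572 0.064 ] 0.015 0.089
   0.07 50 [0.4659 0.0803 0.0764] 0.037 0.092
   0.08 112 [0.4666 0.08   0.0855] 0.037 0.093
   0.09 155 [0.4697 0.0746 0.0943] 0.038 0.092
   0.1 41 [0.4754 0.0682 0.103 ] 0.036 0.08
   0.11 20 [0.4488 0.0753 0.1149] 0.067 0.079
   0.12 19 [0.4478 0.0738 0.125 ] 0.07 0.077
   0.13 20 [0.4476 0.0728 0.1353] 0.066 0.076
   0.14 31 [0.4471 0.0709 0.1439] 0.063 0.078
```

```bash
python3 - <<'E'
from h import *
from scipy.optimize import least_squares
for n in ('top','scene'):
    f,cx,cy,R,t=cam(n);print(n,'cam at',(-R.T@t).round(3))
    d=np.load(n+'0.npy');P,u,v=pts(n,d)
    for nm,c0 in (('A',[.447,.07,.138]),('B',[.447,.078,.026])):
        c=np.array(c0)
        Q=P[(np.linalg.norm(P-c,axis=1)<.02)]
        Q=Q[Q[:,2]>.130] if nm=='A' else Q[(Q[:,2]<.036)&(Q[:,2]>.012)]
        if len(Q)<8: print(nm,len(Q));continue
        r=least_squares(lambda c:np.linalg.norm(Q-c,axis=1)-.009,c,loss='soft_l1',f_scale=.002)
        print(nm,len(Q),r.x.round(4),'rms',np.sqrt((r.fun**2).mean()).round(4))
    # rod: points in vice frame
    e=np.radians(-9.8);X=np.array([np.cos(e),np.sin(e)]);Y=np.array([-X[1],X[0]])
    O=np.array([.6646,.0403])-.074*X if n=='top' else np.array([.6646,.0403])-.074*X
    q=np.c_[(P[:,:2]-O)@X,(P[:,:2]-O)@Y,P[:,2]]*1000
    m=(q[:,2]>80)&(q[:,2]<97)&(q[:,0]>10)&(q[:,0]<52)&(q[:,1]>45)&(q[:,1]<160)
    for lo in range(45,160,8):
        B=q[m&(q[:,1]>=lo)&(q[:,1]<lo+8)]
        if len(B): print('  y',lo,len(B),'x',B[:,0].min().round(1),B[:,0].max().round(1),'z',B[:,2].min().round(1),B[:,2].max().round(1))
    m=(q[:,2]>112)&(q[:,2]<123)&(abs(q[:,0]-32)<30)&(q[:,1]>-115)&(q[:,1]<60)
    B=q[m];print('block vice-x',np.percentile(B[:,0],[1,99]).round(1),'y',np.percentile(B[:,1],[1,99]).round(1))
    if n=='top':print('vice O',O,'tip px guess',pts)
E
```

```text
top cam at [ 0.402 -0.021  0.959]
A 64 [0.447  0.0659 0.1376] rms 0.001
B 0
  y 61 4 x 28.9 34.9 z 89.0 93.3
  y 69 17 x 28.0 38.5 z 87.8 94.8
  y 77 18 x 28.2 38.2 z 90.1 94.3
  y 85 28 x 26.5 50.3 z 83.0 96.1
  y 93 21 x 23.5 48.3 z 82.3 97.0
  y 101 15 x 23.4 51.8 z 84.6 96.8
  y 109 14 x 27.8 50.5 z 89.5 96.2
  y 117 16 x 29.0 39.6 z 88.5 95.6
  y 125 21 x 27.7 38.7 z 88.4 96.7
  y 133 23 x 26.1 39.6 z 88.4 96.7
  y 141 22 x 25.2 42.3 z 87.6 96.9
  y 149 4 x 26.7 32.2 z 91.2 96.5
block vice-x [11.1 51. ] y [-101.5   15.7]
vice O [0.59167982 0.0528955 ] tip px guess <function pts at 0x7fd1299eb560>
scene cam at [0.042 0.759 0.638]
A 51 [0.4497 0.0676 0.1382] rms 0.0011
B 31 [0.4535 0.0859 0.028 ] rms 0.0012
  y 69 2 x 31.7 32.2 z 85.8 87.0
  y 77 3 x 30.3 31.9 z 85.9 91.5
  y 85 9 x 29.9 34.8 z 85.7 95.4
  y 93 11 x 26.2 29.7 z 80.9 96.7
  y 101 12 x 25.3 28.3 z 82.2 94.8
  y 109 36 x 24.0 51.9 z 80.3 96.7
  y 117 11 x 31.0 38.8 z 85.1 94.7
  y 125 14 x 30.3 39.4 z 86.2 95.2
  y 133 13 x 30.3 39.0 z 86.8 96.6
  y 141 14 x 27.8 33.9 z 82.8 95.7
  y 149 23 x 27.5 41.3 z 82.0 96.7
block vice-x [12.  54.1] y [-98.9  20.6]
```

```bash
cat >> h.py <<'E'
from scipy.spatial.transform import Rotation as Ro
e=np.radians(-9.8);X=np.array([np.cos(e),np.sin(e),0]);Y=np.array([-X[1],X[0],0])
RT=np.c_[Y,X,[0,0,-1]]
def go(p):
    s=env.get_state();q=s['orientation'];R=Ro.from_quat([q[1],q[2],q[3],q[0]]).as_matrix()
    print('travel',(R.T@(np.array(p)-s['tcp_pos'])/.12).round(3),'rot',(Ro.from_matrix(R.T@RT).as_rotvec()/np.radians(60)).round(3),'tcp',s['tcp_pos'].round(4),'F',s['wrist_force'].round(1),'t',s['clock'])
E
python3 -c "
from h import *
go([.601,-.0855,.25])"
python3 -m pendant '[{"travel":[1,-0.6,0],"rot":[0,0,-1],"fingers":-1},{"travel":[1,-0.6,0],"rot":[0,0,-1],"fingers":-1},{"travel":[1,-0.6,0],"rot":[0,0,-1],"fingers":-1},{"travel":[1,-0.6,0],"rot":[0,0,-1],"fingers":-1},{"travel":[1,-0.6,0],"rot":[0,0,-1],"fingers":-1},{"travel":[1,-0.6,0],"rot":[0,0,-1],"fingers":-1},{"travel":[1,-0.6,0],"rot":[0,0,-1],"fingers":-1},{"travel":[1,-0.6,0],"rot":[0,0,-1],"fingers":-1}]' 40
python3 -c "
from h import *
go([.601,-.0855,.25])"
```

```text
travel [ 4.639e+00 -2.775e+00  2.000e-03] rot [ 0.    0.   -1.08] tcp [ 0.1527 -0.5544  0.2503] F [-0.3 -0.2 -0.7] t 0.9
clock: 1.7
tcp_pos: [0.2494, -0.4531, 0.2504]
orientation: [0.0, 0.791, 0.612, -0.0]
wrist_force: [0.0, 0.1, -0.7]
finger_gap: 0.0
grip_force: 0.0
travel [3.702e+00 2.066e+00 3.000e-03] rot [ 0.     0.    -0.079] tcp [ 0.2494 -0.4531  0.2504] F [ 0.   0.1 -0.7] t 1.7
```

```bash

python3 -m pendant '[{"travel":[0.4,0.25,0],"rot":[0,0,-0.08],"fingers":-1},{"travel":[0.8,0.45,0],"rot":[0,0,-0.08],"fingers":-1},{"travel":[1,0.56,0],"rot":[0,0,-0.08],"fingers":-1}]' >/dev/null
python3 -m pendant '[{"travel":[0.4,0.25,0],"rot":[0,0,0],"fingers":-1},{"travel":[0.8,0.45,0],"rot":[0,0,0],"fingers":-1},{"travel":[1,0.57,0],"rot":[0,0,0],"fingers":-1}]' >/dev/null
python3 -m pendant '[{"travel":[0.4,0.25,0],"rot":[0,0,0],"fingers":-1},{"travel":[0.8,0.45,0],"rot":[0,0,0],"fingers":-1},{"travel":[1,0.57,0],"rot":[0,0,0],"fingers":-1}]'
python3 -c "
from h import *
go([.601,-.0855,.112])"
```

```text
clock: 2.6
tcp_pos: [0.5215, -0.1384, 0.2504]
orientation: [0.0, 0.766, 0.643, 0.0]
wrist_force: [-0.1, -0.1, -0.3]
finger_gap: -0.0004
grip_force: 0.0
travel [0.548 0.576 1.154] rot [ 0.    -0.    -0.003] tcp [ 0.5215 -0.1384  0.2504] F [-0.1 -0.1 -0.3] t 2.6
```

```bash

python3 -m pendant '[{"travel":[0.3,0.3,0],"rot":[0,0,0],"fingers":-1},{"travel":[0.55,0.58,0],"rot":[0,0,0],"fingers":-1},{"travel":[0.55,0.58,0.4],"rot":[0,0,0],"fingers":-1},{"travel":[0.55,0.58,0.8],"rot":[0,0,0],"fingers":-1},{"travel":[0.55,0.58,1],"rot":[0,0,0],"fingers":-1},{"travel":[0.55,0.58,1],"rot":[0,0,0],"fingers":-1}]' >/dev/null
python3 -m pendant '[{"travel":[0,0,0.15],"rot":[0,0,0],"fingers":-1},{"travel":[0,0,0.15],"rot":[0,0,0],"fingers":-1}]'
python3 - <<'E'
from h import *
go([.607,-.05,.112])
p,d=env.read_camera('scene');cv2.imwrite('pics/s1.png',cv2.resize(p[130:280,220:420],None,fx=3.9,fy=3.9,interpolation=2))
p,d=env.read_camera('top');cv2.imwrite('pics/t1.png',p)
E
```

```text
clock: 3.4
tcp_pos: [0.5997, -0.0876, 0.1121]
orientation: [-0.0, 0.766, 0.643, -0.0]
wrist_force: [-0.4, 0.4, -0.3]
finger_gap: 0.0003
grip_force: 0.0
travel [0.319 0.006 0.001] rot [-0.001 -0.    -0.002] tcp [ 0.5997 -0.0876  0.1121] F [-0.4  0.4 -0.3] t 3.4
```

View pics/s1.png

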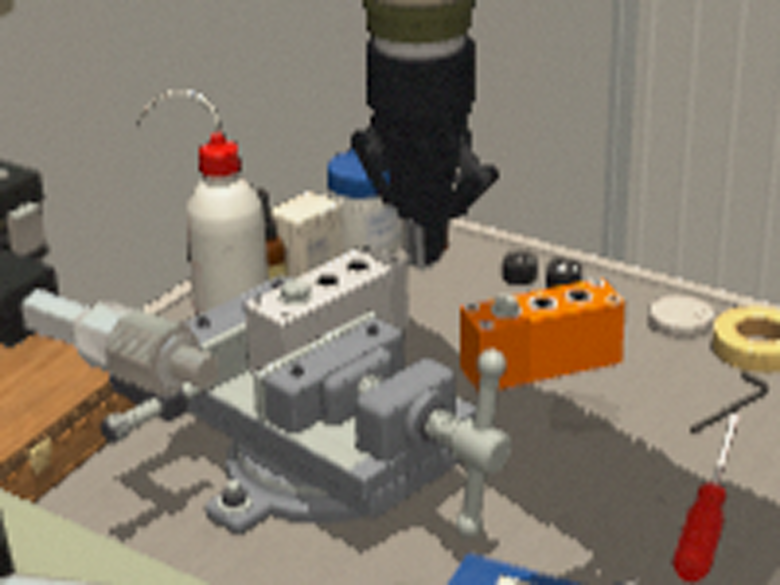

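The closed fingers (crop px ~430,240) stand just right of the block's end, clear of everything. Next I push toward the stop.

```bash

python3 -m pendant '[{"travel":[0.1,0,0],"rot":[0,0,0],"fingers":-1},{"travel":[0.18,0,0],"rot":[0,0,0],"fingers":-1},{"travel":[0.22,0,0],"rot":[0,0,0],"fingers":-1},{"travel":[0.26,0,0],"rot":[0,0,0],"fingers":-1},{"travel":[0.3,0,0],"rot":[0,0,0],"fingers":-1},{"travel":[0.34,0,0],"rot":[0,0,0],"fingers":-1},{"travel":[0.38,0,0],"rot":[0,0,0],"fingers":-1},{"travel":[0.42,0,0],"rot":[0,0,0],"fingers":-1},{"travel":[0.46,0,0],"rot":[0,0,0],"fingers":-1}]'
python3 - <<'E'
from h import *
go([.607,-.05,.112])
d=env.read_camera('top')[1];P,u,v=pts('top',d)
O=np.array([.59168,.0529]);q=np.c_[(P[:,:2]-O)@X[:2],(P[:,:2]-O)@Y[:2],P[:,2]]*1000
m=(q[:,2]>112)&(q[:,2]<121)&(abs(q[:,0]-32)<24)&(q[:,1]>-75)&(q[:,1]<75)
print('block y',np.percentile(q[m][:,1],[1,99]),'x',np.percentile(q[m][:,0],[1,99]))
E
```

```text
clock: 4.4
tcp_pos: [0.6102, -0.0343, 0.1137]
orientation: [0.002, 0.765, 0.644, -0.001]
wrist_force: [-1.1, -5.6, 3.9]
finger_gap: -0.0001
grip_force: 3.3
travel [-0.133 -0.004  0.014] rot [ 0.002  0.003 -0.001] tcp [ 0.6102 -0.0343  0.1137] F [-1.1 -5.6  3.9] t 4.4Traceback (most recent call last):
  File "<stdin>", line 6, in <module>
    return _quantile_unchecked(
        a, q, axis, out, overwrite_input, method, keepdims, weights)
    return _ureduce(a,
                    func=_quantile_ureduce_func,
    ...<5 lines>...
                    overwrite_input=overwrite_input,
                    method=method)
    r = func(a, **kwargs)
    result = _quantile(arr,
                       quantiles=q,
    ...<2 lines>...
                       out=out,
                       weights=wgt)
    slices_having_nans = np.isnan(arr[-1, ...])
                                  ~~~^^^^^^^^^
IndexError: index -1 is out of bounds for axis 0 with size 0
```

```bash
python3 - <<'E'
from h import *
p,d=env.read_camera('scene');cv2.imwrite('pics/s2.png',cv2.resize(p[140:270,230:400],None,fx=4.6,fy=4.6,interpolation=2))
for n in('top','scene'):
    if n=='top':p,d=env.read_camera('top')
    P,u,v=pts(n,d)
    O=np.array([.59168,.0529]);q=np.c_[(P[:,:2]-O)@X[:2],(P[:,:2]-O)@Y[:2],P[:,2]]*1000
    m=(q[:,2]>110)&(q[:,2]<124)&(abs(q[:,0]-32)<24)&(q[:,1]>-75)&(q[:,1]<75)
    print(n,m.sum(),[ (lo,m2.sum(),np.median(q[m2][:,2]).round(1),q[m2][:,0].min().round(1),q[m2][:,0].max().round(1)) for lo in range(-75,75,10) for m2 in [m&(q[:,1]>=lo)&(q[:,1]<lo+10)] if m2.sum()])
E
```

```text
top 0 []
scene 0 []
```

View pics/s2.png

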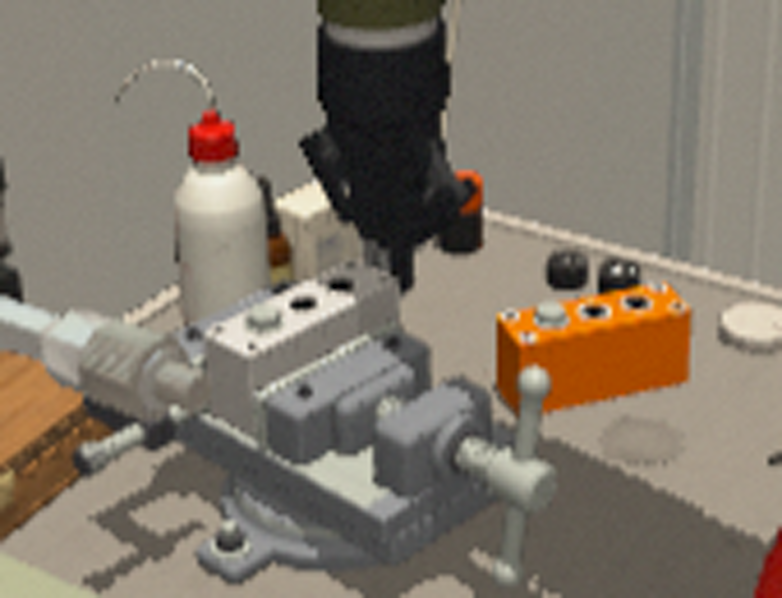

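```bash
python3 - <<'E'
from h import *
print(X,Y)
for n in('top','scene'):
    p,d=env.read_camera(n)
    P,u,v=pts(n,d);print((d>0).mean(),P.mean(0))
    O=np.array([.59168,.0529]);q=np.c_[(P[:,:2]-O)@X[:2],(P[:,:2]-O)@Y[:2],P[:,2]]*1000
    m=(q[:,2]>109)&(q[:,2]<124)&(abs(q[:,0]-32)<24)&(q[:,1]>-75)&(q[:,1]<75)
    print(n,m.sum(),[ (lo,int(m2.sum()),np.median(q[m2][:,2]).round(1),q[m2][:,0].min().round(1),q[m2][:,0].max().round(1)) for lo in range(-75,75,10) for m2 in [m&(q[:,1]>=lo)&(q[:,1]<lo+10)] if m2.sum()])
    o=env.outline_of(n,'valve_block')
    for r in o[:2]:
        Q=P[r['mask'][v,u]];print(r['xy'],r['conf'],np.percentile(Q,[2,50,98],axis=0).round(3).tolist())
print(env.get_state()['clock'],env.get_state()['wrist_force'])
E
```

```text
[ 0.9854079 -0.1702095  0.       ] [0.1702095 0.9854079 0.       ]
0.9961015625 [ 0.58606289 -0.1298222   0.06063904]
top 0 []
[381.6, 237.0] 0.61 [[0.477, -0.192, 0.013], [0.508, -0.158, 0.056], [0.547, -0.124, 0.06]]
0.99607421875 [0.3800219  0.11781105 0.24071268]
scene 453 [(-75, 29, np.float64(118.7), np.float64(11.2), np.float64(53.4)), (-65, 36, np.float64(118.8), np.float64(10.3), np.float64(52.5)), (-55, 28, np.float64(118.1), np.float64(10.9), np.float64(52.3)), (-45, 36, np.float64(118.9), np.float64(12.5), np.float64(51.9)), (-35, 34, np.float64(118.4), np.float64(11.9), np.float64(51.4)), (-25, 37, np.float64(119.0), np.float64(12.2), np.float64(50.8)), (-15, 35, np.float64(118.7), np.float64(11.8), np.float64(51.2)), (-5, 36, np.float64(118.4), np.float64(11.8), np.float64(53.9)), (5, 23, np.float64(118.3), np.float64(12.7), np.float64(32.3)), (15, 27, np.float64(118.1), np.float64(12.6), np.float64(54.7)), (25, 43, np.float64(118.8), np.float64(11.5), np.float64(55.2)), (35, 36, np.float64(118.6), np.float64(14.0), np.float64(50.8)), (45, 53, np.float64(115.4), np.float64(12.1), np.float64(54.7))]
[292.7, 210.6] 0.82 [[0.594, -0.015, 0.069], [0.615, 0.062, 0.114], [0.649, 0.099, 0.127]]
[360.7, 214.5] 0.61 [[0.476, -0.253, 0.0], [0.519, -0.13, 0.042], [0.591, -0.079, 0.068]]
4.75 [ 1.76297318 -3.62468039  2.86909093]
```

```bash

python3 -m pendant '[{"travel":[0.04,0,0],"rot":[0,0,0],"fingers":-1},{"travel":[0.07,0,0],"rot":[0,0,0],"fingers":-1}]' | egrep 'tcp|wrist'
for i in 1; do python3 -m pendant '[{"travel":[0.012,0,0],"rot":[0,0,0],"fingers":-1},{"travel":[0.02,0,0],"rot":[0,0,0],"fingers":-1}]' | egrep 'tcp|wrist'; done
python3 - <<'E'
from h import *
n='scene';p,d=env.read_camera(n)
cv2.imwrite('pics/s3.png',cv2.resize(p[190:250,240:330],None,fx=8,fy=8,interpolation=2))
P,u,v=pts(n,d);O=np.array([.59168,.0529]);q=np.c_[(P[:,:2]-O)@X[:2],(P[:,:2]-O)@Y[:2],P[:,2]]*1000
m=(q[:,2]>112)&(q[:,2]<123)&(q[:,0]>14)&(q[:,0]<50)&(q[:,1]<90)&(q[:,1]>0)
print('block top left edge',np.percentile(q[m][:,1],[90,97,99]))
m=(abs(q[:,2]-88)<8)&(abs(q[:,0]-32)<12)&(q[:,1]>40)&(q[:,1]<95)
print(np.sort(q[m][:,1]).round(0).tolist())
E
```

```text
tcp_pos: [0.6108, -0.0259, 0.1127]
wrist_force: [-0.8, -6.9, 5.2]
tcp_pos: [0.6112, -0.0235, 0.1127]
wrist_force: [-0.9, -6.9, 5.8]
block top left edge [58.74022147 60.2557618  60.66058484]
[57.0, 58.0, 58.0, 59.0, 59.0, 59.0, 59.0, 59.0, 59.0, 59.0, 59.0, 59.0, 60.0, 60.0, 60.0, 60.0, 60.0, 60.0, 61.0, 61.0, 61.0, 61.0, 61.0, 62.0, 74.0, 78.0, 80.0, 84.0, 84.0, 84.0, 86.0, 86.0, 87.0, 87.0, 89.0, 90.0, 90.0, 92.0, 94.0]
```

View pics/s3.png

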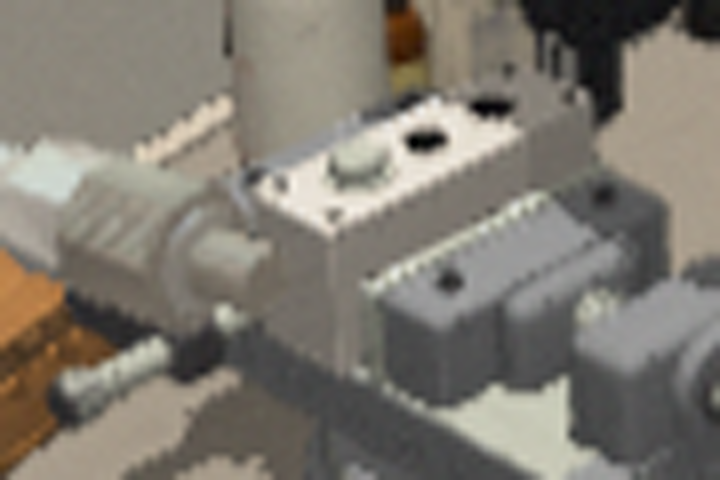

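The block's left face (crop px ~300,300) is now close to the rod tip (~235,315). The large grey cylinder at left is only in the foreground. I continue in small steps and watch the force.

```bash

python3 -m pendant '[{"travel":[0.008,0,0],"rot":[0,0,0],"fingers":-1},{"travel":[0.016,0,0],"rot":[0,0,0],"fingers":-1}]' | egrep 'tcp|wrist'
python3 -m pendant '[{"travel":[0.008,0,0],"rot":[0,0,0],"fingers":-1}]' | egrep 'tcp|wrist'
python3 -m pendant '[{"travel":[0.008,0,0],"rot":[0,0,0],"fingers":-1}]' | egrep 'tcp|wrist'
```

```text
tcp_pos: [0.6115, -0.0218, 0.1127]
wrist_force: [-1.4, -7.0, 4.8]
tcp_pos: [0.6117, -0.0208, 0.1127]
wrist_force: [-0.8, -7.4, 5.0]
tcp_pos: [0.6118, -0.0199, 0.1127]
wrist_force: [-0.8, -7.5, 4.5]
```

```bash
python3 - <<'E'
from h import *
n='scene';p,d=env.read_camera(n)
P,u,v=pts(n,d);O=np.array([.59168,.0529]);q=np.c_[(P[:,:2]-O)@X[:2],(P[:,:2]-O)@Y[:2],P[:,2]]*1000
m=(q[:,2]>112)&(q[:,2]<123)&(q[:,0]>14)&(q[:,0]<50)&(q[:,1]<90)&(q[:,1]>0)
print('block top left edge',np.percentile(q[m][:,1],[90,97,99]))
m=(abs(q[:,2]-88)<8)&(abs(q[:,0]-32)<12)&(q[:,1]>40)&(q[:,1]<95)
print(np.sort(q[m][:,1]).round(0).tolist())
d=env.read_camera('top')[1];P,u,v=pts('top',d);q=np.c_[(P[:,:2]-O)@X[:2],(P[:,:2]-O)@Y[:2],P[:,2]]*1000
m=(abs(q[:,2]-91)<6)&(abs(q[:,0]-34)<6)&(q[:,1]>50)&(q[:,1]<85);print(np.sort(q[m][:,1]).round(0).tolist())
d=np.load('top0.npy');P,u,v=pts('top',d);q=np.c_[(P[:,:2]-O)@X[:2],(P[:,:2]-O)@Y[:2],P[:,2]]*1000
m=(abs(q[:,2]-91)<6)&(abs(q[:,0]-34)<6)&(q[:,1]>50)&(q[:,1]<85);print(np.sort(q[m][:,1]).round(0).tolist())
E
```

```text
block top left edge [62.68313277 63.69474358 64.23799524]
[62.0, 62.0, 62.0, 62.0, 63.0, 63.0, 63.0, 63.0, 63.0, 63.0, 63.0, 63.0, 63.0, 64.0, 64.0, 64.0, 64.0, 64.0, 64.0, 73.0, 77.0, 80.0, 84.0, 84.0, 85.0, 86.0, 88.0, 88.0, 88.0, 90.0, 90.0, 90.0, 91.0]
[]
[68.0, 68.0, 68.0, 69.0, 69.0, 70.0, 70.0, 70.0, 71.0, 72.0, 73.0, 73.0, 73.0, 73.0, 75.0, 75.0, 75.0, 75.0, 75.0, 76.0, 77.0, 77.0, 78.0, 78.0, 79.0, 79.0, 80.0, 80.0, 81.0, 81.0, 81.0, 82.0, 82.0, 82.0, 83.0, 84.0, 84.0, 84.0, 85.0]
```

```bash

python3 -m pendant '[{"travel":[0.008,0,0],"rot":[0,0,0],"fingers":-1},{"travel":[0.016,0,0],"rot":[0,0,0],"fingers":-1}]' | egrep 'tcp|wrist'
for k in 1; do python3 -m pendant '[{"travel":[0.008,0,0],"rot":[0,0,0],"fingers":-1}]' | egrep 'tcp|wrist'; done
python3 -m pendant '[{"travel":[0.006,0,0],"rot":[0,0,0],"fingers":-1}]' | egrep 'tcp|wrist'
```

```text
tcp_pos: [0.6121, -0.018, 0.1127]
wrist_force: [-0.8, -6.9, 4.3]
tcp_pos: [0.6123, -0.0171, 0.1127]
wrist_force: [-1.4, -8.0, 6.1]
tcp_pos: [0.6124, -0.0163, 0.1127]
wrist_force: [-0.1, -6.4, 4.2]
```

```bash

python3 -m pendant '[{"travel":[0.006,0,0],"rot":[0,0,0],"fingers":-1}]' | egrep 'tcp|wrist'
python3 -m pendant '[{"travel":[0.006,0,0],"rot":[0,0,0],"fingers":-1}]' | egrep 'tcp|wrist'
python3 -m pendant '[{"travel":[0.006,0,0],"rot":[0,0,0],"fingers":-1}]' | egrep 'tcp|wrist'
```

```text
tcp_pos: [0.6126, -0.0156, 0.1127]
wrist_force: [-1.5, -7.5, 6.1]
tcp_pos: [0.6127, -0.0149, 0.1127]
wrist_force: [-1.5, -5.8, 5.6]
tcp_pos: [0.6128, -0.0142, 0.1127]
wrist_force: [-0.7, -7.7, 5.4]
```

```bash
python3 - <<'E'
from h import *
O=np.array([.59168,.0529])
n='scene';p,d=env.read_camera(n)
P,u,v=pts(n,d);q=np.c_[(P[:,:2]-O)@X[:2],(P[:,:2]-O)@Y[:2],P[:,2]]*1000
m=(q[:,2]>112)&(q[:,2]<123)&(q[:,0]>14)&(q[:,0]<50)&(q[:,1]<90)&(q[:,1]>0)
print('edge',np.percentile(q[m][:,1],[90,97,99]))
m=(abs(q[:,2]-88)<8)&(abs(q[:,0]-32)<12)&(q[:,1]>40)&(q[:,1]<95)
print(np.sort(q[m][:,1]).round(0).tolist())
cv2.imwrite('pics/s4.png',cv2.resize(p[205:250,250:310],None,fx=10,fy=10,interpolation=2))
d0=np.load('scene0.npy');P,u,v=pts(n,d0);q=np.c_[(P[:,:2]-O)@X[:2],(P[:,:2]-O)@Y[:2],P[:,2]]*1000
m=(abs(q[:,2]-88)<9)&(abs(q[:,0]-34)<9)&(q[:,1]>50)&(q[:,1]<80)
print('before',[(u[i],v[i],q[i].round(0).tolist()) for i in np.nonzero(m)[0]])
E
```

```text
edge [66.47230651 68.77388022 69.225425  ]
[67.0, 68.0, 68.0, 68.0, 68.0, 69.0, 69.0, 69.0, 69.0, 69.0, 69.0, 70.0, 70.0, 75.0, 78.0, 78.0, 83.0, 85.0, 86.0, 87.0, 87.0, 88.0, 89.0, 90.0, 90.0, 90.0, 91.0]
before [(np.int64(272), np.int64(229), [32.0, 76.0, 87.0]), (np.int64(273), np.int64(229), [32.0, 74.0, 86.0])]
```

View pics/s4.png

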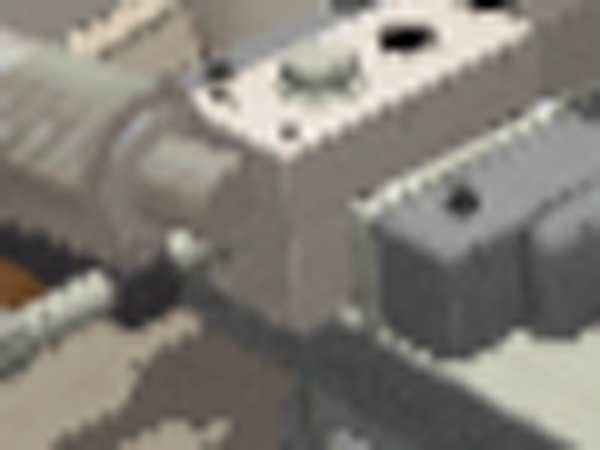

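The rod (crop px ~180,250) runs behind the foreground cylinder up to the block's face. There has been no force rise yet, so I go on in sub-millimetre steps.

```bash

python3 -m pendant '[{"travel":[0.006,0,0],"rot":[0,0,0],"fingers":-1}]' | egrep 'tcp|wrist'
python3 -m pendant '[{"travel":[0.006,0,0],"rot":[0,0,0],"fingers":-1}]' | egrep 'tcp|wrist'
python3 -m pendant '[{"travel":[0.006,0,0],"rot":[0,0,0],"fingers":-1}]' | egrep 'tcp|wrist'
```

```text
tcp_pos: [0.6129, -0.0136, 0.1127]
wrist_force: [-2.5, -8.8, 5.3]
tcp_pos: [0.6129, -0.0135, 0.1127]
wrist_force: [-1.4, -10.8, 6.3]
tcp_pos: [0.6129, -0.0134, 0.1127]
wrist_force: [-2.3, -12.4, 5.3]
```

Contact: motion has stopped at -0.0135 and the force is rising. I hold, then retract.

```bash

python3 -m pendant '[{"travel":[0.003,0,0],"rot":[0,0,0],"fingers":-1},{"travel":[0.003,0,0],"rot":[0,0,0],"fingers":-1},{"travel":[0.003,0,0],"rot":[0,0,0],"fingers":-1},{"travel":[-0.05,0,0],"rot":[0,0,0],"fingers":-1},{"travel":[-0.2,0,0],"rot":[0,0,0],"fingers":-1},{"travel":[-0.3,0,-0.3],"rot":[0,0,0],"fingers":-1},{"travel":[-0.3,0,-0.7],"rot":[0,0,0],"fingers":-1},{"travel":[-0.3,0,-1],"rot":[0,0,0],"fingers":0},{"travel":[-0.3,0,-1],"rot":[0,0,0],"fingers":0}]'
python3 - <<'E'
from h import *
go([.4484,.0668,.22])
O=np.array([.59168,.0529])
n='scene';p,d=env.read_camera(n)
P,u,v=pts(n,d);q=np.c_[(P[:,:2]-O)@X[:2],(P[:,:2]-O)@Y[:2],P[:,2]]*1000
m=(q[:,2]>112)&(q[:,2]<123)&(q[:,0]>14)&(q[:,0]<50)&(q[:,1]<90)&(q[:,1]>-80)
print('edge',np.percentile(q[m][:,1],[1,90,97,99]),[np.median(q[m&(abs(q[:,1]-y)<8)][:,2]).round(1) for y in(-40,-20,0,20,40)])
E
```

```text
clock: 7.65
tcp_pos: [0.6094, -0.0472, 0.2379]
orientation: [0.003, 0.765, 0.644, 0.003]
wrist_force: [-0.4, 0.6, 0.2]
finger_gap: 0.0287
grip_force: 0.0
travel [ 0.708 -1.485  0.137] rot [ 0.008 -0.001 -0.   ] tcp [ 0.6094 -0.0472  0.2379] F [-0.4  0.6  0.2] t 7.65
edge [-48.06489527  64.71290361  69.53064762  70.61149011] [np.float64(119.1), np.float64(118.9), np.float64(118.9), np.float64(118.9), np.float64(119.5)]
```

```bash

python3 -m pendant '[{"travel":[0.2,-0.35,0],"rot":[0,0,0],"fingers":0.06},{"travel":[0.4,-0.7,0],"rot":[0,0,0],"fingers":0.06},{"travel":[0.5,-1,0],"rot":[0,0,0],"fingers":0.06},{"travel":[0.5,-1,0],"rot":[0,0,0],"fingers":0.06}]' >/dev/null
python3 -m pendant '[{"travel":[0.1,-0.3,0],"rot":[0,0,0],"fingers":0.06},{"travel":[0.21,-0.485,0.1],"rot":[0,0,0],"fingers":0.06},{"travel":[0.21,-0.485,0.14],"rot":[0,0,0],"fingers":0.06},{"travel":[0.21,-0.485,0.14],"rot":[0,0,0],"fingers":0.06}]'
python3 - <<'E'
from h import *
go([.4484,.0668,.138])
for n in('scene','top'):
    p,d=env.read_camera(n);print([(o['conf'],o['xy']) for o in env.outline_of(n,'bar_end_a')[:2]])
    if n=='scene': cv2.imwrite('pics/s5.png',cv2.resize(p[150:290,280:400],None,fx=4.2,fy=4.2,interpolation=2))
    print('A proj',proj(n,[.4484,.0668,.138]))
E
```

```text
clock: 8.5
tcp_pos: [0.4454, 0.0679, 0.214]
orientation: [-0.001, 0.765, 0.644, -0.001]
wrist_force: [-0.0, 0.0, 0.3]
finger_gap: 0.0452
grip_force: 0.0
travel [-0.004  0.028  0.633] rot [-0.002  0.     0.001] tcp [0.4454 0.0679 0.214 ] F [-0.   0.   0.3] t 8.5
[(0.57, [342.7, 240.7])]
A proj [[346.21637577 222.74001183]]
[(0.6, [285.1, 225.5])]
A proj [[277.02408832 264.73359756]]
```

View pics/s5.png

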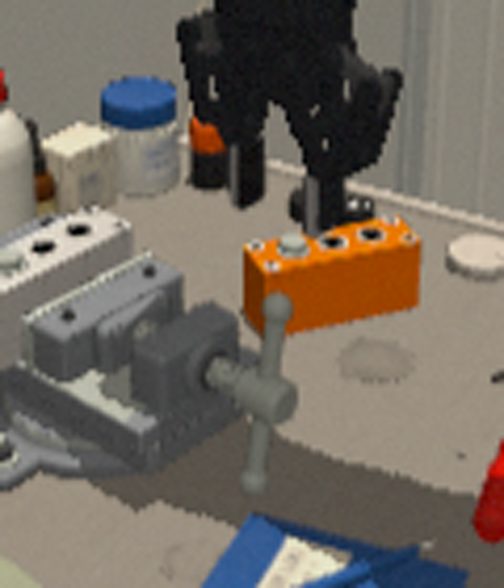

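The fingers (crop px ~250 and ~315) straddle the ball (278,305), which is untouched. I descend and grip.

```bash

python3 -m pendant '[{"travel":[0,0.025,0.3],"rot":[0,0,0],"fingers":0.06},{"travel":[0,0.025,0.6],"rot":[0,0,0],"fingers":0.06},{"travel":[0,0.025,0.63],"rot":[0,0,0],"fingers":0.06},{"travel":[0,0.025,0.63],"rot":[0,0,0],"fingers":-1},{"travel":[0,0.025,0.63],"rot":[0,0,0],"fingers":-1},{"travel":[0,0.025,0.63],"rot":[0,0,0],"fingers":-1},{"travel":[0,0.025,0.63],"rot":[0,0,0],"fingers":-1},{"travel":[0,0.025,0.63],"rot":[0,0,0],"fingers":-1}]' 50
```

```text
clock: 9.5
tcp_pos: [0.4496, 0.0673, 0.1413]
orientation: [0.001, 0.765, 0.644, 0.001]
wrist_force: [-3.0, -0.4, 7.2]
finger_gap: 0.0148
grip_force: 48.9
```

```bash

python3 -m pendant '[{"travel":[-0.08,0.002,0.02],"rot":[0,0,0],"fingers":-1},{"travel":[-0.152,0.004,0.055],"rot":[0,0,0],"fingers":-1},{"travel":[-0.219,0.006,0.102],"rot":[0,0,0],"fingers":-1},{"travel":[-0.277,0.008,0.16],"rot":[0,0,0],"fingers":-1},{"travel":[-0.323,0.009,0.226],"rot":[0,0,0],"fingers":-1},{"travel":[-0.323,0.009,0.226],"rot":[0,0,0],"fingers":-1}]' 50
python3 - <<'E'
from h import *
p,d=env.read_camera('scene')
cv2.imwrite('pics/s6.png',cv2.resize(p[170:290,270:400],None,fx=4.2,fy=4.2,interpolation=2))
E
```

```text
clock: 10.1
tcp_pos: [0.4438, 0.0281, 0.1134]
orientation: [0.001, 0.765, 0.644, 0.0]
wrist_force: [-3.5, -2.5, 4.2]
finger_gap: 0.0148
grip_force: 53.9
```

View pics/s6.png

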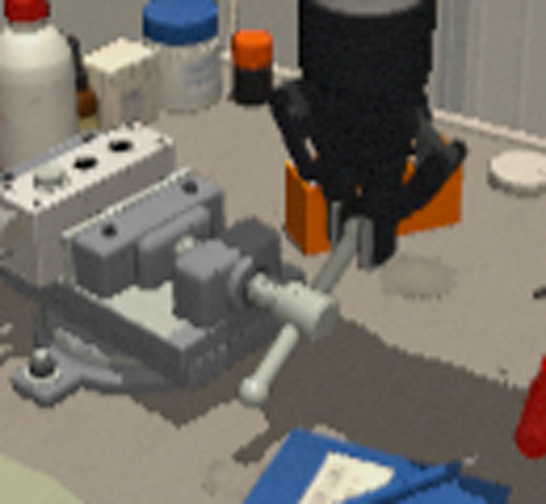

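The bar is now at about 60° with the ball firmly between the pads. I continue to 120°, release and rise.

```bash

python3 -m pendant '[{"travel":[-0.034,0.002,0.074],"rot":[0,0,0],"fingers":-1},{"travel":[-0.055,0.004,0.152],"rot":[0,0,0],"fingers":-1},{"travel":[-0.062,0.006,0.233],"rot":[0,0,0],"fingers":-1},{"travel":[-0.055,0.008,0.314],"rot":[0,0,0],"fingers":-1},{"travel":[-0.034,0.01,0.393],"rot":[0,0,0],"fingers":-1},{"travel":[0,0.012,0.467],"rot":[0,0,0],"fingers":-1},{"travel":[0,0.012,0.467],"rot":[0,0,0],"fingers":-1}]'
python3 -m pendant '[{"travel":[0,0,0],"rot":[0,0,0],"fingers":0.06},{"travel":[0,0,0],"rot":[0,0,0],"fingers":0.06},{"travel":[0,0,0],"rot":[0,0,0],"fingers":0.06},{"travel":[0,0,-0.3],"rot":[0,0,0],"fingers":0.06},{"travel":[0,0,-0.7],"rot":[0,0,0],"fingers":0.06},{"travel":[0,0,-1],"rot":[0,0,0],"fingers":0.06},{"travel":[0,0,-1],"rot":[0,0,0],"fingers":0.06}]'
python3 - <<'E'
from h import *
p,d=env.read_camera('scene');P,u,v=pts('scene',d)
m0=np.array([.4505,.076,.082])+X*.0025
for th in (-60,-50,-70):
    t=np.radians(th);B=m0-.056*np.sin(t)*Y+.056*np.cos(t)*np.array([0,0,1]);Q=P[np.linalg.norm(P-B,axis=1)<.015];print(th,B.round(4),len(Q))
    Q=P[np.linalg.norm(P-B,axis=1)<.022]
from scipy.optimize import least_squares
t=np.radians(-60);B=m0-.056*np.sin(t)*Y+np.array([0,0,.028]);Q=P[np.linalg.norm(P-B,axis=1)<.013]
r=least_squares(lambda c:np.linalg.norm(Q-c,axis=1)-.009,B,loss='soft_l1',f_scale=.001);print('fit',r.x,len(Q),np.abs(r.fun).mean())
go([*B[:2],.19])
E
```

```text
clock: 10.85
tcp_pos: [0.4451, 0.029, 0.0565]
orientation: [0.0, 0.765, 0.644, 0.0]
wrist_force: [-0.6, -1.3, -0.3]
finger_gap: 0.0146
grip_force: 58.2
clock: 11.55
tcp_pos: [0.4486, 0.0285, 0.1822]
orientation: [0.004, 0.765, 0.644, 0.004]
wrist_force: [0.5, 0.1, 0.5]
finger_gap: 0.045
grip_force: 0.0
-60 [0.4612 0.1234 0.11  ] 48
-50 [0.4603 0.1178 0.118 ] 7
-70 [0.4619 0.1274 0.1012] 59
fit [0.46298463 0.12649242 0.10275908] 33 0.0010188528425591902
travel [ 0.798 -0.019 -0.086] rot [ 0.007 -0.001  0.   ] tcp [0.4473 0.0287 0.1796] F [-1.2  0.4 -0.7] t 11.6
```

```bash

python3 -m pendant '[{"travel":[0.4,-0.01,0],"rot":[0,0,0],"fingers":0.06},{"travel":[0.8,-0.02,0],"rot":[0,0,0],"fingers":0.06},{"travel":[0.815,-0.02,0.2],"rot":[0,0,0],"fingers":0.06},{"travel":[0.815,-0.02,0.5],"rot":[0,0,0],"fingers":0.06},{"travel":[0.815,-0.02,0.64],"rot":[0,0,0],"fingers":0.06},{"travel":[0.815,-0.02,0.64],"rot":[0,0,0],"fingers":0.06}]' 50
python3 -c "
from h import *
go([.4615,.1255,.103])"
```

```text
clock: 12.2
tcp_pos: [0.4558, 0.1256, 0.0962]
orientation: [-0.002, 0.765, 0.644, -0.003]
wrist_force: [-0.5, 0.4, 0.6]
finger_gap: 0.045
grip_force: 0.0
travel [ 0.007  0.046 -0.057] rot [-0.007  0.002  0.001] tcp [0.4558 0.1256 0.0962] F [-0.5  0.4  0.6] t 12.2
```

```bash

python3 -m pendant '[{"travel":[0,0.045,-0.05],"rot":[0,0,0],"fingers":0.06},{"travel":[0,0.045,-0.05],"rot":[0,0,0],"fingers":-1},{"travel":[0,0.045,-0.05],"rot":[0,0,0],"fingers":-1},{"travel":[0,0.045,-0.05],"rot":[0,0,0],"fingers":-1},{"travel":[0,0.045,-0.05],"rot":[0,0,0],"fingers":-1},{"travel":[0,0.045,-0.05],"rot":[0,0,0],"fingers":-1}]'
python3 -m pendant '[{"travel":[-0.037,0.002,-0.072],"rot":[0,0,0],"fingers":-1},{"travel":[-0.086,0.004,-0.137],"rot":[0,0,0],"fingers":-1},{"travel":[-0.145,0.006,-0.193],"rot":[0,0,0],"fingers":-1},{"travel":[-0.214,0.008,-0.237],"rot":[0,0,0],"fingers":-1},{"travel":[-0.288,0.01,-0.269],"rot":[0,0,0],"fingers":-1},{"travel":[-0.368,0.011,-0.287],"rot":[0,0,0],"fingers":-1},{"travel":[-0.449,0.013,-0.292],"rot":[0,0,0],"fingers":-1},{"travel":[-0.53,0.015,-0.282],"rot":[0,0,0],"fingers":-1},{"travel":[-0.607,0.017,-0.258],"rot":[0,0,0],"fingers":-1},{"travel":[-0.68,0.0185,-0.221],"rot":[0,0,0],"fingers":-1}]'
```

```text
clock: 12.8
tcp_pos: [0.4622, 0.1258, 0.1064]
orientation: [-0.002, 0.765, 0.644, -0.0]
wrist_force: [-6.8, 5.0, 3.5]
finger_gap: 0.0145
grip_force: 48.7
clock: 13.8
tcp_pos: [0.4533, 0.043, 0.1327]
orientation: [0.001, 0.765, 0.644, 0.001]
wrist_force: [-0.2, -0.6, -0.4]
finger_gap: -0.0003
grip_force: 0.0
```

The grip slipped off the ball. I rise and measure the bar.

```bash

python3 -m pendant '[{"travel":[0,0,-0.35],"rot":[0,0,0],"fingers":0.06},{"travel":[0,0,-0.7],"rot":[0,0,0],"fingers":0.06},{"travel":[0,0,-0.7],"rot":[0,0,0],"fingers":0.06}]'|egrep 'tcp'
cat >> h.py <<'E'
from scipy.optimize import least_squares
def bar():
    for n in('scene','top'):
        p,d=env.read_camera(n);P,u,v=pts(n,d)
        m0=np.array([.4515,.0765,.082])-(.0013*np.array([1,.7,0]) if n=='top' else 0)
        q=np.c_[(P-m0)@X,(P-m0)@Y,P[:,2]-.082]
        r=np.hypot(q[:,1],q[:,2]);m=(abs(q[:,0])<.022)&(r>.02)&(r<.068)
        a=np.degrees(np.arctan2(-q[:,1],q[:,2]))
        h,_=np.histogram(a[m],np.arange(-180,181,10));i=np.nonzero(h>8)[0];print(n,[(int(-175+10*k),int(h[k])) for k in i])
        for th in range(-180,180,5):
            t=np.radians(th);B=m0+.0035*X-.056*np.sin(t)*Y+.056*np.cos(t)*np.array([0,0,1])
            k=(np.linalg.norm(P-B,axis=1)<.014)&(P[:,2]>.012)
            if k.sum()>22:
                Q=P[k];s=least_squares(lambda c:np.linalg.norm(Q-c,axis=1)-.009,B,loss='soft_l1',f_scale=.001);w=s.x-m0
                print(' ',th,k.sum(),s.x.round(4),'ang',np.degrees(np.arctan2(-(w@Y),w[2])).round(1),'r',np.hypot(w@Y,w[2]).round(4),'err',np.abs(s.fun).mean().round(4))
E
python3 -c "
from h import *
bar()"
```

```text
tcp_pos: [0.4559, 0.0432, 0.2213]
scene [(-45, 31), (-35, 48), (135, 11), (145, 23), (155, 12)]
  -45 35 [0.4604 0.1093 0.1263] ang -37.3 r 0.0557 err 0.0011
  -40 55 [0.4598 0.1092 0.1275] ang -36.4 r 0.0566 err 0.0012
  -35 54 [0.4599 0.1091 0.1277] ang -36.3 r 0.0567 err 0.0011
  -30 39 [0.46   0.1085 0.1278] ang -35.8 r 0.0564 err 0.001
  140 27 [0.4482 0.0438 0.0392] ang 142.6 r 0.0539 err 0.001
  145 28 [0.4482 0.0441 0.0392] ang 142.8 r 0.0537 err 0.001
top []
```

```bash
python3 -c "
from h import *
go([.459,.1085,.122])"
```

```text
travel [ 0.542 -0.05   0.793] rot [ 0.002 -0.    -0.   ] tcp [0.4536 0.0435 0.2171] F [ 0.2  0.3 -0.7] t 14.2
```

```bash

python3 -m pendant '[{"travel":[0.3,-0.03,0],"rot":[0,0,0],"fingers":0.06},{"travel":[0.54,-0.05,0.2],"rot":[0,0,0],"fingers":0.06},{"travel":[0.54,-0.05,0.5],"rot":[0,0,0],"fingers":0.06},{"travel":[0.54,-0.05,0.77],"rot":[0,0,0],"fingers":0.06},{"travel":[0.54,-0.05,0.77],"rot":[0,0,0],"fingers":0.06},{"travel":[0.54,-0.05,0.77],"rot":[0,0,0],"fingers":0.06}]' | egrep 'clock|tcp|wrist'
python3 -c "
from h import *
go([.459,.1085,.122])"
```

```text
clock: 14.8
tcp_pos: [0.4566, 0.1085, 0.1231]
wrist_force: [0.6, -0.0, 0.3]
travel [0.003 0.019 0.009] rot [-0.003  0.001 -0.   ] tcp [0.4566 0.1085 0.1231] F [ 0.6 -0.   0.3] t 14.8
```

```bash

python3 -m pendant '[{"travel":[0,0.02,0.01],"rot":[0,0,0],"fingers":-1},{"travel":[0,0.02,0.01],"rot":[0,0,0],"fingers":-1},{"travel":[0,0.02,0.01],"rot":[0,0,0],"fingers":-1},{"travel":[0,0.02,0.01],"rot":[0,0,0],"fingers":-1},{"travel":[0,0.02,0.01],"rot":[0,0,0],"fingers":-1}]' 100
python3 -m pendant '[{"travel":[-0.069,0.002,-0.042],"rot":[0,0,0],"fingers":-1},{"travel":[-0.145,0.004,-0.072],"rot":[0,0,0],"fingers":-1},{"travel":[-0.225,0.006,-0.088],"rot":[0,0,0],"fingers":-1},{"travel":[-0.306,0.008,-0.091],"rot":[0,0,0],"fingers":-1},{"travel":[-0.386,0.01,-0.079],"rot":[0,0,0],"fingers":-1},{"travel":[-0.464,0.011,-0.053],"rot":[0,0,0],"fingers":-1},{"travel":[-0.535,0.013,-0.014],"rot":[0,0,0],"fingers":-1},{"travel":[-0.599,0.015,0.037],"rot":[0,0,0],"fingers":-1},{"travel":[-0.653,0.017,0.098],"rot":[0,0,0],"fingers":-1},{"travel":[-0.695,0.0185,0.167],"rot":[0,0,0],"fingers":-1}]'
```

```text
clock: 15.3
tcp_pos: [0.4599, 0.1088, 0.1242]
orientation: [-0.001, 0.765, 0.644, 0.001]
wrist_force: [-4.9, 3.1, 4.1]
finger_gap: 0.0135
grip_force: 97.4
clock: 16.3
tcp_pos: [0.4483, 0.0249, 0.1021]
orientation: [0.0, 0.765, 0.644, -0.0]
wrist_force: [-0.2, 0.1, 0.7]
finger_gap: -0.0005
grip_force: 0.0
```

```bash

python3 - <<'E'
from h import *
bar()
p,d=env.read_camera('scene')
cv2.imwrite('pics/s7.png',cv2.resize(p[180:280,290:390],None,fx=5.5,fy=5.5,interpolation=2))
E
```

```text
scene [(-175, 57), (-15, 27), (-5, 65), (35, 35), (45, 40), (55, 39), (65, 37), (75, 31), (85, 9), (175, 13)]
  -180 37 [0.4552 0.0754 0.0284] ang 179.5 r 0.0536 err 0.001
  -175 37 [0.4552 0.0754 0.0284] ang 179.6 r 0.0536 err 0.001
  -170 32 [0.4517 0.0884 0.0318] ang -166.9 r 0.0515 err 0.0019
  -165 24 [0.4531 0.0894 0.0317] ang -165.5 r 0.0519 err 0.0013
  -15 37 [0.4566 0.0792 0.1375] ang -3.7 r 0.0556 err 0.0014
  -10 52 [0.456  0.0791 0.1377] ang -3.4 r 0.0558 err 0.0013
  -5 59 [0.4556 0.0786 0.1381] ang -2.8 r 0.0562 err 0.0013
  0 57 [0.4556 0.0785 0.1383] ang -2.7 r 0.0563 err 0.0011
  5 31 [0.4554 0.0771 0.1381] ang -1.3 r 0.0561 err 0.0008
  35 42 [0.4493 0.04   0.127 ] ang 38.9 r 0.0578 err 0.0017
  40 60 [0.4472 0.0342 0.1255] ang 44.3 r 0.0608 err 0.0021
  45 66 [0.4471 0.0357 0.1227] ang 45.2 r 0.0577 err 0.0024
  50 64 [0.4458 0.0323 0.1187] ang 50.5 r 0.0576 err 0.0025
  55 65 [0.4464 0.0306 0.1128] ang 56.3 r 0.0554 err 0.002
  60 71 [0.4454 0.0303 0.1102] ang 58.8 r 0.0544 err 0.0022
  65 58 [0.4445 0.0294 0.1061] ang 63.1 r 0.0534 err 0.0019
  70 42 [0.4433 0.0277 0.101 ] ang 69.1 r 0.053 err 0.0014
  75 23 [0.444  0.0268 0.0969] ang 73.5 r 0.0524 err 0.0012
  175 33 [0.455  0.0751 0.0278] ang 179.2 r 0.0542 err 0.0008
top []
```

View pics/s7.png

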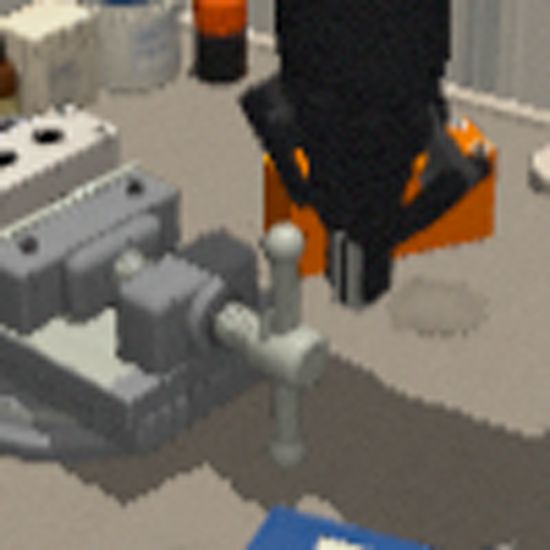

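B is now at the top, at about -3° (crop px 285,240). The grip slips only while the tool rises. So I grip near the top for the down-going half and push with closed fingers for the rising half.

```bash

python3 -m pendant '[{"travel":[0,0,-0.4],"rot":[0,0,0],"fingers":0.06},{"travel":[0,0,-0.8],"rot":[0,0,0],"fingers":0.06},{"travel":[0.2,0,-0.85],"rot":[0,0,0],"fingers":0.06},{"travel":[0.44,0,-0.85],"rot":[0,0,0],"fingers":0.06},{"travel":[0.44,0,-0.85],"rot":[0,0,0],"fingers":0.06}]' 60| egrep 'clock|tcp|wrist'
python3 -c "
from h import *
go([.4548,.078,.136])"
```

```text
clock: 16.95
tcp_pos: [0.4581, 0.0801, 0.2057]
wrist_force: [0.8, -0.8, 0.0]
travel [-0.022 -0.025  0.58 ] rot [ 0.002 -0.001  0.003] tcp [0.4581 0.0801 0.2057] F [ 0.8 -0.8  0. ] t 16.95
```

```bash

python3 -m pendant '[{"travel":[-0.02,-0.025,0.3],"rot":[0,0,0],"fingers":0.06},{"travel":[-0.02,-0.025,0.58],"rot":[0,0,0],"fingers":0.06},{"travel":[-0.02,-0.025,0.58],"rot":[0,0,0],"fingers":0.06},{"travel":[-0.02,-0.025,0.58],"rot":[0,0,0],"fingers":-1},{"travel":[-0.02,-0.025,0.58],"rot":[0,0,0],"fingers":-1},{"travel":[-0.02,-0.025,0.58],"rot":[0,0,0],"fingers":-1},{"travel":[-0.02,-0.025,0.58],"rot":[0,0,0],"fingers":-1},{"travel":[-0.02,-0.025,0.58],"rot":[0,0,0],"fingers":-1}]' 60
python3 -m pendant '[{"travel":[-0.081,0.002,0.003],"rot":[0,0,0],"fingers":-1},{"travel":[-0.161,0.004,0.02],"rot":[0,0,0],"fingers":-1},{"travel":[-0.236,0.006,0.05],"rot":[0,0,0],"fingers":-1},{"travel":[-0.305,0.008,0.093],"rot":[0,0,0],"fingers":-1},{"travel":[-0.366,0.009,0.148],"rot":[0,0,0],"fingers":-1},{"travel":[-0.416,0.011,0.212],"rot":[0,0,0],"fingers":-1}]'
```

```text
clock: 17.75
tcp_pos: [0.4549, 0.0758, 0.1368]
orientation: [0.001, 0.765, 0.644, 0.001]
wrist_force: [-1.2, -0.1, 6.8]
finger_gap: 0.0145
grip_force: 58.6
clock: 18.35
tcp_pos: [0.4478, 0.0245, 0.1118]
orientation: [0.003, 0.765, 0.644, -0.0]
wrist_force: [0.5, -0.2, -0.5]
finger_gap: 0.0
grip_force: 0.0
```

```bash

python3 -m pendant '[{"travel":[0,0,-0.4],"rot":[0,0,0],"fingers":-1},{"travel":[0,0,-0.7],"rot":[0,0,0],"fingers":-1},{"travel":[0,0,-0.7],"rot":[0,0,0],"fingers":-1}]'|egrep 'tcp'
python3 -c "
from h import *
bar()"
```

```text
tcp_pos: [0.4503, 0.026, 0.1992]
scene [(-145, 27), (-135, 59), (-125, 9), (25, 73), (35, 22)]
  -150 38 [0.4608 0.1062 0.0369] ang -145.7 r 0.0547 err 0.0008
  -145 48 [0.461  0.1066 0.0376] ang -144.8 r 0.0543 err 0.0011
  -140 50 [0.4609 0.1066 0.0379] ang -144.7 r 0.054 err 0.0012
  -135 48 [0.4581 0.114  0.0464] ang -133.1 r 0.0521 err 0.0023
  -130 37 [0.4605 0.1157 0.0475] ang -130.6 r 0.0529 err 0.0019
  15 24 [0.4503 0.0587 0.1354] ang 18.4 r 0.0563 err 0.0017
  20 42 [0.4501 0.0571 0.1322] ang 21.1 r 0.0538 err 0.0022
  25 53 [0.4505 0.0469 0.1283] ang 32.4 r 0.0548 err 0.0013
  30 53 [0.4504 0.0469 0.1283] ang 32.4 r 0.0548 err 0.0012
  35 49 [0.4504 0.0464 0.1285] ang 32.7 r 0.0552 err 0.001
  40 27 [0.4502 0.045  0.1282] ang 34.0 r 0.0558 err 0.0006
top []
```

```bash
python3 -c "
from h import *
go(np.array([.4496,.0462,.160])-.003*Y)"
```

```text
travel [ 0.141 -0.015  0.293] rot [ 0.004 -0.    -0.   ] tcp [0.4479 0.0263 0.1952] F [0.3 1.2 0.1] t 18.75
```

```bash

python3 -m pendant '[{"travel":[0.14,-0.015,0.1],"rot":[0,0,0],"fingers":-1},{"travel":[0.14,-0.015,0.29],"rot":[0,0,0],"fingers":-1},{"travel":[0.14,-0.015,0.29],"rot":[0,0,0],"fingers":-1}]'|egrep 'tcp|wrist'
python3 -m pendant '[{"travel":[-0.02,0,0.06],"rot":[0,0,0],"fingers":-1},{"travel":[-0.064,0.002,0.12],"rot":[0,0,0],"fingers":-1},{"travel":[-0.118,0.004,0.18],"rot":[0,0,0],"fingers":-1}]'|egrep 'tcp|wrist'
python3 -m pendant '[{"travel":[-0.043,0.002,0.07],"rot":[0,0,0],"fingers":-1},{"travel":[-0.074,0.004,0.145],"rot":[0,0,0],"fingers":-1},{"travel":[-0.09,0.006,0.225],"rot":[0,0,0],"fingers":-1}]'|egrep 'tcp|wrist'
python3 -c "
from h import *
bar()"
```

```text
tcp_pos: [0.4462, 0.0436, 0.1563]
wrist_force: [-0.5, -0.6, -0.4]
tcp_pos: [0.4456, 0.0272, 0.1387]
wrist_force: [-2.3, -4.3, 6.3]
tcp_pos: [0.4451, 0.0176, 0.1105]
wrist_force: [-0.4, -1.8, 3.2]
scene [(-95, 10), (-85, 70), (-75, 16), (45, 14), (55, 43), (65, 38), (75, 38), (85, 36)]
  -95 43 [0.4661 0.131  0.0817] ang -90.3 r 0.0562 err 0.0009
  -90 56 [0.4662 0.1307 0.0826] ang -89.4 r 0.056 err 0.0012
  -85 56 [0.4662 0.1307 0.0826] ang -89.4 r 0.056 err 0.0012
  -80 47 [0.4664 0.1304 0.0829] ang -89.1 r 0.0557 err 0.0012
  -75 30 [0.4629 0.1284 0.094 ] ang -77.2 r 0.0545 err 0.0019
  45 36 [0.4465 0.0346 0.1216] ang 46.8 r 0.0579 err 0.0015
  50 52 [0.4463 0.0332 0.1179] ang 50.5 r 0.0564 err 0.0024
  55 63 [0.4459 0.0236 0.1137] ang 59.1 r 0.0618 err 0.0021
  60 66 [0.4451 0.0237 0.11  ] ang 62.2 r 0.06 err 0.0021
  65 63 [0.4447 0.0236 0.1073] ang 64.6 r 0.059 err 0.0021
  70 57 [0.4461 0.0236 0.101 ] ang 70.3 r 0.0564 err 0.0022
  75 56 [0.4452 0.0234 0.0979] ang 73.4 r 0.0557 err 0.0024
  80 49 [0.4447 0.0228 0.0923] ang 79.2 r 0.055 err 0.0022
  85 38 [0.4473 0.0227 0.0858] ang 86.0 r 0.0539 err 0.0017
  90 32 [0.4477 0.0225 0.0842] ang 87.7 r 0.0539 err 0.0011
top []
```

```bash

python3 -m pendant '[{"travel":[0.005,0.002,0.1],"rot":[0,0,0],"fingers":-1},{"travel":[0.02,0.004,0.18],"rot":[0,0,0],"fingers":-1},{"travel":[0.05,0.006,0.25],"rot":[0,0,0],"fingers":-1},{"travel":[0.08,0.008,0.32],"rot":[0,0,0],"fingers":-1},{"travel":[0.105,0.01,0.375],"rot":[0,0,0],"fingers":-1},{"travel":[0.105,0.01,0.38],"rot":[0,0,0],"fingers":-1}]'|egrep 'tcp|wrist'
python3 -m pendant '[{"travel":[-0.02,0,-0.4],"rot":[0,0,0],"fingers":-1},{"travel":[-0.02,0,-0.8],"rot":[0,0,0],"fingers":-1},{"travel":[0,0,-1],"rot":[0,0,0],"fingers":-1},{"travel":[0,0,-1],"rot":[0,0,0],"fingers":-1}]'|egrep 'tcp|wrist'
python3 -c "
from h import *
bar();go([.46,.076,.19])"
```

```text
tcp_pos: [0.448, 0.0318, 0.0641]
wrist_force: [0.1, -0.6, 1.3]
tcp_pos: [0.4501, 0.0309, 0.1882]
wrist_force: [0.8, -0.2, 0.4]
scene [(-45, 31), (-35, 43), (135, 10), (145, 25), (155, 10)]
  -45 39 [0.4639 0.1095 0.1263] ang -38.0 r 0.0562 err 0.0012
  -40 53 [0.4637 0.1092 0.1267] ang -37.4 r 0.0564 err 0.0013
  -35 51 [0.4637 0.1092 0.1269] ang -37.4 r 0.0566 err 0.0011
  -30 36 [0.4638 0.1089 0.1271] ang -37.0 r 0.0565 err 0.0011
  140 26 [0.4532 0.0425 0.0389] ang 142.4 r 0.0544 err 0.0013
  145 28 [0.454  0.0452 0.042 ] ang 142.7 r 0.0503 err 0.0013
  150 23 [0.4533 0.0425 0.0387] ang 142.5 r 0.0546 err 0.0012
top []
travel [ 0.387  0.036 -0.045] rot [0. 0. 0.] tcp [0.4478 0.031  0.1846] F [-0.5 -0.4 -0.6] t 20.85
```

```bash

python3 -m pendant '[{"travel":[0.4,0.02,0],"rot":[0,0,0],"fingers":-1},{"travel":[0.8,0.02,0],"rot":[0,0,0],"fingers":-1},{"travel":[0.893,0.02,0],"rot":[0,0,0],"fingers":-1},{"travel":[0.893,0.02,0.3],"rot":[0,0,0],"fingers":-1},{"travel":[0.893,0.02,0.52],"rot":[0,0,0],"fingers":-1},{"travel":[0.893,0.02,0.52],"rot":[0,0,0],"fingers":-1}]'|egrep 'tcp|wrist'
python3 -c "
from h import *
go([.4678,.136,.122])"
```

```text
tcp_pos: [0.4642, 0.1354, 0.1175]
wrist_force: [-0.6, 0.3, 0.0]
travel [ 0.01   0.029 -0.038] rot [-0.01   0.003  0.   ] tcp [0.4642 0.1354 0.1175] F [-0.6  0.3  0. ] t 21.45
```

```bash

python3 -m pendant '[{"travel":[-0.03,0.025,-0.04],"rot":[0,0,0],"fingers":-1},{"travel":[-0.09,0.025,-0.04],"rot":[0,0,0],"fingers":-1},{"travel":[-0.15,0.025,-0.04],"rot":[0,0,0],"fingers":-1},{"travel":[-0.21,0.025,-0.04],"rot":[0,0,0],"fingers":-1},{"travel":[-0.27,0.025,-0.04],"rot":[0,0,0],"fingers":-1}]'|egrep 'tcp|wrist'
python3 -m pendant '[{"travel":[-0.06,0.005,0],"rot":[0,0,0],"fingers":-1},{"travel":[-0.12,0.005,0],"rot":[0,0,0],"fingers":-1},{"travel":[-0.18,0.005,0],"rot":[0,0,0],"fingers":-1},{"travel":[-0.24,0.005,0],"rot":[0,0,0],"fingers":-1},{"travel":[-0.25,0.005,0],"rot":[0,0,0],"fingers":-1}]'|egrep 'tcp|wrist'
python3 -c "
from h import *
bar()"
```

```text
tcp_pos: [0.4681, 0.1036, 0.1298]
wrist_force: [0.4, 3.4, 3.1]
tcp_pos: [0.462, 0.0733, 0.1272]
wrist_force: [2.9, 4.4, 0.4]
scene [(-145, 40), (-135, 48), (-15, 49), (-5, 66), (5, 20), (25, 36), (35, 12)]
  -150 37 [0.4647 0.1045 0.0366] ang -146.6 r 0.0543 err 0.001
  -145 45 [0.4651 0.1048 0.0374] ang -145.9 r 0.0539 err 0.0013
  -140 47 [0.4586 0.1132 0.0447] ang -134.9 r 0.0528 err 0.0021
  -135 46 [0.4587 0.1132 0.0451] ang -134.6 r 0.0525 err 0.002
  -130 33 [0.4598 0.1145 0.0465] ang -132.4 r 0.0527 err 0.0013
  -20 32 [0.4581 0.0907 0.1346] ang -16.0 r 0.0547 err 0.0015
  -15 66 [0.458  0.0875 0.1355] ang -12.5 r 0.0549 err 0.0024
  -10 79 [0.4585 0.08   0.1364] ang -4.9 r 0.0546 err 0.0024
  -5 81 [0.4575 0.0791 0.1372] ang -3.7 r 0.0553 err 0.0024
  0 59 [0.4564 0.0774 0.1362] ang -1.8 r 0.0542 err 0.0018
  5 34 [0.4557 0.0748 0.1361] ang 1.0 r 0.0541 err 0.0013
  15 23 [0.4505 0.062  0.1333] ang 15.8 r 0.0533 err 0.0024
  20 28 [0.4445 0.0569 0.1292] ang 23.5 r 0.0515 err 0.0019
  25 31 [0.4545 0.0478 0.1265] ang 32.0 r 0.0524 err 0.0012
  30 30 [0.4546 0.0477 0.1266] ang 32.0 r 0.0526 err 0.0011
  35 28 [0.4547 0.0474 0.127 ] ang 32.0 r 0.053 err 0.0011
top [(25, 12), (35, 29)]
  25 33 [0.4517 0.0453 0.1295] ang 31.9 r 0.056 err 0.0007
  30 41 [0.4516 0.0449 0.1295] ang 32.3 r 0.0561 err 0.0007
  35 41 [0.4516 0.0449 0.1295] ang 32.3 r 0.0561 err 0.0007
  40 29 [0.4515 0.0447 0.129 ] ang 32.7 r 0.0559 err 0.0007
```

```bash

python3 -m pendant '[{"travel":[0.02,0,-0.4],"rot":[0,0,0],"fingers":-1},{"travel":[-0.1,-0.02,-0.45],"rot":[0,0,0],"fingers":-1},{"travel":[-0.26,-0.03,-0.4],"rot":[0,0,0],"fingers":-1},{"travel":[-0.26,-0.03,-0.28],"rot":[0,0,0],"fingers":-1},{"travel":[-0.26,-0.03,-0.28],"rot":[0,0,0],"fingers":-1}]'|egrep 'tcp|wrist'
python3 -m pendant '[{"travel":[-0.02,0,0.06],"rot":[0,0,0],"fingers":-1},{"travel":[-0.064,0.002,0.12],"rot":[0,0,0],"fingers":-1},{"travel":[-0.1,0.004,0.16],"rot":[0,0,0],"fingers":-1}]'|egrep 'tcp|wrist'
python3 -m pendant '[{"travel":[-0.02,0.001,0.03],"rot":[0,0,0],"fingers":-1},{"travel":[-0.03,0.002,0.05],"rot":[0,0,0],"fingers":-1}]'|egrep 'tcp|wrist'
```

```text
tcp_pos: [0.4505, 0.043, 0.159]
wrist_force: [0.5, 0.8, 0.9]
tcp_pos: [0.4506, 0.0284, 0.1435]
wrist_force: [-9.7, -14.2, 21.1]
tcp_pos: [0.4503, 0.0245, 0.1376]
wrist_force: [-8.9, -14.7, 21.8]
```

```bash

python3 -m pendant '[{"travel":[-0.02,0.001,0.035],"rot":[0,0,0],"fingers":-1},{"travel":[-0.03,0.002,0.06],"rot":[0,0,0],"fingers":-1}]'|egrep 'tcp|wrist'
python3 -c "
from h import *
bar()"|grep -A9 -E 'scene|top'
python3 -m pendant '[{"travel":[-0.02,0.001,0.04],"rot":[0,0,0],"fingers":-1},{"travel":[-0.03,0.002,0.07],"rot":[0,0,0],"fingers":-1}]'|egrep 'tcp|wrist'
```

```text
tcp_pos: [0.4501, 0.0208, 0.1306]
wrist_force: [-9.7, -14.3, 22.1]
scene [(-115, 17), (-105, 73), (-95, 12), (45, 42), (55, 57), (65, 33)]
  -115 47 [0.4686 0.1256 0.0619] ang -111.4 r 0.0551 err 0.0011
  -110 56 [0.4687 0.1255 0.0625] ang -110.9 r 0.0548 err 0.0013
  -105 55 [0.4686 0.1255 0.0625] ang -110.9 r 0.0548 err 0.0013
  -100 48 [0.463  0.1287 0.0703] ang -102.3 r 0.0546 err 0.0024
  -95 29 [0.4665 0.1285 0.0753] ang -97.1 r 0.0542 err 0.0015
  40 39 [0.4497 0.0372 0.1255] ang 41.9 r 0.0585 err 0.0017
  45 51 [0.4482 0.0353 0.1223] ang 45.6 r 0.0576 err 0.0022
  50 64 [0.4476 0.0342 0.1168] ang 50.6 r 0.0548 err 0.0026
  55 67 [0.4477 0.034  0.1142] ang 52.9 r 0.0534 err 0.0026
--
top []
tcp_pos: [0.45, 0.0178, 0.1222]
wrist_force: [-8.2, -12.3, 21.0]
```

```bash

python3 -m pendant '[{"travel":[-0.005,0.001,0.04],"rot":[0,0,0],"fingers":-1},{"travel":[-0.01,0.002,0.08],"rot":[0,0,0],"fingers":-1},{"travel":[-0.01,0.003,0.12],"rot":[0,0,0],"fingers":-1}]'|egrep 'tcp|wrist'
python3 -m pendant '[{"travel":[0.002,0.001,0.04],"rot":[0,0,0],"fingers":-1},{"travel":[0.005,0.002,0.08],"rot":[0,0,0],"fingers":-1}]'|egrep 'tcp|wrist'
python3 -m pendant '[{"travel":[0.01,0.001,0.04],"rot":[0,0,0],"fingers":-1},{"travel":[0.02,0.002,0.08],"rot":[0,0,0],"fingers":-1}]'|egrep 'tcp|wrist'
python3 - <<'E'
from h import *
bar()
O=np.array([.59168,.0529]);d=env.read_camera('scene')[1];P,u,v=pts('scene',d);q=np.c_[(P[:,:2]-O)@X[:2],(P[:,:2]-O)@Y[:2],P[:,2]]*1000
for nm,z0,z1,x0,x1 in(('block',113,123,0,75),('jaw',95,101,-30,30)):
    m=(q[:,2]>z0)&(q[:,2]<z1)&(q[:,0]>x0)&(q[:,0]<x1)&(q[:,1]>-40)&(q[:,1]<45);print(nm,np.percentile(q[m][:,0],[1,3,50,97,99]).round(1))
m=(q[:,2]>112)&(q[:,2]<123)&(q[:,0]>14)&(q[:,0]<50)&(q[:,1]<90);print('edge',np.percentile(q[m][:,1],[97,99]))
E
```

```text
tcp_pos: [0.4505, 0.016, 0.1081]
wrist_force: [-8.7, -15.2, 24.1]
tcp_pos: [0.4506, 0.0155, 0.0985]
wrist_force: [-9.5, -19.3, 26.1]
tcp_pos: [0.4515, 0.0178, 0.0891]
wrist_force: [-10.2, -18.5, 28.9]
scene [(-75, 23), (-65, 56), (45, 51), (55, 41), (65, 30), (75, 35), (85, 30), (95, 30), (105, 33), (115, 10)]
  -75 43 [0.4685 0.1268 0.1007] ang -70.4 r 0.0557 err 0.0011
  -70 52 [0.4689 0.127  0.1012] ang -70.0 r 0.0562 err 0.0012
  -65 53 [0.4689 0.1267 0.1014] ang -69.7 r 0.0559 err 0.0013
  -60 41 [0.4687 0.1257 0.1015] ang -69.3 r 0.055 err 0.0012
  40 29 [0.4496 0.0376 0.1248] ang 42.1 r 0.0577 err 0.0017
  45 45 [0.4485 0.0355 0.1217] ang 45.9 r 0.057 err 0.0024
  50 59 [0.4482 0.0266 0.1177] ang 54.3 r 0.0612 err 0.002
  55 66 [0.4483 0.0272 0.1143] ang 56.7 r 0.0588 err 0.0021
  60 67 [0.4476 0.0271 0.111 ] ang 59.6 r 0.0573 err 0.0024
  65 66 [0.4471 0.0246 0.1057] ang 65.5 r 0.057 err 0.0027
  70 66 [0.4472 0.0234 0.0998] ang 71.5 r 0.056 err 0.0021
  75 71 [0.4466 0.0231 0.096 ] ang 75.3 r 0.0553 err 0.0021
  80 73 [0.4464 0.023  0.0927] ang 78.7 r 0.0547 err 0.0023
  85 58 [0.4469 0.022  0.0877] ang 84.0 r 0.0547 err 0.0021
  90 57 [0.4471 0.0214 0.0826] ang 89.4 r 0.0551 err 0.0023
  95 54 [0.4471 0.0219 0.0781] ang 94.1 r 0.0547 err 0.0021
  100 47 [0.4458 0.0228 0.0742] ang 98.2 r 0.0545 err 0.0022
  105 38 [0.4504 0.024  0.0689] ang 104.2 r 0.0536 err 0.0019
  110 27 [0.4517 0.0244 0.066 ] ang 107.3 r 0.0538 err 0.0012
top []
block [14.7 15.8 28.5 54.  55.5]
jaw [-29.6 -28.5  -6.6  17.6  18.2]
edge [68.27499322 70.11705329]
```

```bash

python3 -m pendant '[{"travel":[0.02,0.001,0.04],"rot":[0,0,0],"fingers":-1},{"travel":[0.03,0.002,0.08],"rot":[0,0,0],"fingers":-1}]'|egrep 'tcp|wrist'
python3 -m pendant '[{"travel":[0.02,0.001,0.03],"rot":[0,0,0],"fingers":-1},{"travel":[0.03,0.002,0.06],"rot":[0,0,0],"fingers":-1}]'|egrep 'tcp|wrist'
python3 - <<'E'
from h import *
O=np.array([.59168,.0529]);d=env.read_camera('scene')[1];P,u,v=pts('scene',d);q=np.c_[(P[:,:2]-O)@X[:2],(P[:,:2]-O)@Y[:2],P[:,2]]*1000
for nm,z0,z1,x0,x1 in(('block',113,123,0,75),('jaw',95,101,-30,30)):
    m=(q[:,2]>z0)&(q[:,2]<z1)&(q[:,0]>x0)&(q[:,0]<x1)&(q[:,1]>-40)&(q[:,1]<45);print(nm,np.percentile(q[m][:,0],[1,3,50,97,99]).round(1))
m=(q[:,2]>112)&(q[:,2]<123)&(q[:,0]>14)&(q[:,0]<50)&(q[:,1]<90);print('edge',np.percentile(q[m][:,1],[97,99]),[np.median(q[m&(abs(q[:,1]-y)<8)][:,2]).round(1) for y in(-40,-20,0,20,40)])
E
```

```text
tcp_pos: [0.4527, 0.0215, 0.08]
wrist_force: [-10.6, -16.6, 31.7]
tcp_pos: [0.4535, 0.0248, 0.0729]
wrist_force: [-11.5, -17.5, 34.9]
block [15.1 15.6 29.4 54.8 56.5]
jaw [-29.6 -29.   -6.4  17.2  18.4]
edge [69.21873706 70.46354203] [np.float64(118.4), np.float64(118.7), np.float64(119.3), np.float64(118.4), np.float64(118.7)]
```

```bash

python3 -m pendant '[{"travel":[-0.05,0,-0.2],"rot":[0,0,0],"fingers":-1},{"travel":[-0.08,0,-0.6],"rot":[0,0,0],"fingers":-1},{"travel":[-0.3,0,-1],"rot":[0,0,0],"fingers":-1},{"travel":[-0.6,0,-1],"rot":[0,0,0],"fingers":-1},{"travel":[-0.6,0,-1],"rot":[0,0,0],"fingers":-1}]'|egrep 'clock|tcp|wrist'
python3 - <<'E'
from h import *
bar()
O=np.array([.59168,.0529])
a=env.read_camera('scene')[0][190:250,255:345];p,d=env.read_camera('top');b=p[160:235,240:340]
cv2.imwrite('pics/s8.png',np.hstack([cv2.resize(a,(420,280),interpolation=2),cv2.resize(b,(373,280),interpolation=2)]))
P,u,v=pts('top',d);q=np.c_[(P[:,:2]-O)@X[:2],(P[:,:2]-O)@Y[:2],P[:,2]]*1000
m=(q[:,2]>112)&(q[:,2]<122)&(abs(q[:,0]-34)<28)&(q[:,1]>-90)&(q[:,1]<90)
c,s,an=cv2.minAreaRect(q[m][:,:2].astype(np.float32));print('block',c,s,an)
m=(q[:,2]>94)&(q[:,2]<101)&(q[:,0]<25)&(q[:,0]>-45)&(abs(q[:,1])<60)
print('jaw',np.percentile(q[m][:,0],[1,99]))
m=(abs(q[:,2]-91)<6)&(abs(q[:,0]-34)<6)&(q[:,1]>60)&(q[:,1]<85);print('tip',np.sort(q[m][:,1]).round(0)[:12])
E
```

```text
clock: 25.85
tcp_pos: [0.4416, -0.0444, 0.1918]
wrist_force: [-0.0, 1.6, -0.2]
scene [(-135, 10), (-125, 74), (-115, 15), (35, 41), (45, 50)]
  -135 36 [0.4673 0.1168 0.0466] ang -129.9 r 0.0552 err 0.0009
  -130 51 [0.467  0.1166 0.0469] ang -129.8 r 0.0548 err 0.0011
  -125 52 [0.467  0.1165 0.047 ] ang -129.8 r 0.0547 err 0.0011
  -120 48 [0.4607 0.1221 0.0544] ang -120.7 r 0.0541 err 0.0024
  -115 35 [0.4625 0.1232 0.0574] ang -117.2 r 0.0538 err 0.0018
  30 27 [0.4497 0.0473 0.1265] ang 33.2 r 0.0532 err 0.0018
  35 47 [0.4499 0.0448 0.1258] ang 35.7 r 0.0539 err 0.0023
  40 50 [0.4499 0.0451 0.1252] ang 35.8 r 0.0533 err 0.0023
  45 51 [0.4531 0.0359 0.1194] ang 46.7 r 0.0546 err 0.0012
  50 42 [0.4529 0.0354 0.1194] ang 47.2 r 0.055 err 0.0011
top [(-125, 59), (-115, 10)]
  -135 35 [0.4634 0.1138 0.045 ] ang -132.9 r 0.0544 err 0.0008
  -130 40 [0.4636 0.1131 0.0457] ang -132.8 r 0.0535 err 0.001
  -125 42 [0.4636 0.1126 0.0461] ang -132.8 r 0.0528 err 0.0011
  -120 34 [0.463  0.1196 0.0584] ang -117.4 r 0.0513 err 0.0018
  -115 24 [0.4648 0.1207 0.0588] ang -116.3 r 0.0523 err 0.0013
block (33.508819580078125, 8.329620361328125) (40.48567199707031, 117.99525451660156) 0.08567480742931366
jaw [-34.60616308  13.80999945]
tip [73. 73. 74. 75. 75. 75. 75. 76. 77. 77. 78. 78.]
```

View pics/s8.png

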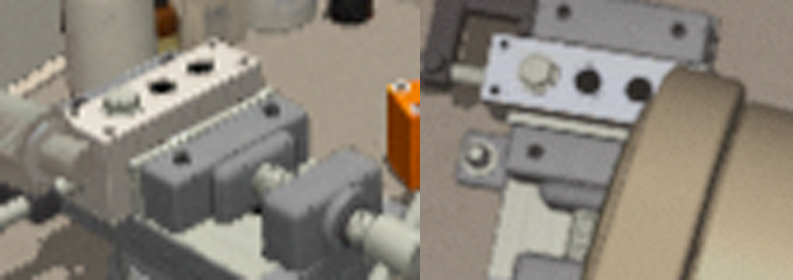

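The block sits against the jaw faces and the stop, but the bar has wound back to about 47° on sudden release. I re-tighten and ease off slowly, so that friction holds the preload.

```bash
python3 -c "
from h import *
go(np.array([.4523,.035,.152])-.004*Y)"
```

```text
travel [ 0.605 -0.005  0.306] rot [-0.002 -0.     0.   ] tcp [ 0.4399 -0.0406  0.1887] F [-0.5 -0.7  0.5] t 26.05
```

```bash

python3 -m pendant '[{"travel":[0.3,0,0],"rot":[0,0,0],"fingers":-1},{"travel":[0.6,0,0.1],"rot":[0,0,0],"fingers":-1},{"travel":[0.6,0,0.3],"rot":[0,0,0],"fingers":-1},{"travel":[0.6,0,0.3],"rot":[0,0,0],"fingers":-1}]'|egrep 'tcp|wrist'
python3 -m pendant '[{"travel":[-0.01,0,0.02],"rot":[0,0,0],"fingers":-1},{"travel":[-0.015,0,0.04],"rot":[0,0,0],"fingers":-1}]'|egrep 'tcp|wrist'
python3 -m pendant '[{"travel":[-0.01,0,0.02],"rot":[0,0,0],"fingers":-1},{"travel":[-0.015,0,0.04],"rot":[0,0,0],"fingers":-1}]'|egrep 'tcp|wrist'
python3 -m pendant '[{"travel":[-0.01,0,0.02],"rot":[0,0,0],"fingers":-1},{"travel":[-0.015,0,0.04],"rot":[0,0,0],"fingers":-1}]'|egrep 'tcp|wrist'
python3 -c "
from h import *
bar()"|grep -E 'scene|err 0.00(0|10|11)'
```

```text
tcp_pos: [0.45, 0.0319, 0.1503]
wrist_force: [-1.3, -0.3, -0.6]
tcp_pos: [0.4528, 0.0278, 0.1491]
wrist_force: [1.0, 0.8, -0.1]
tcp_pos: [0.4527, 0.0251, 0.145]
wrist_force: [-4.1, -3.5, 10.2]
tcp_pos: [0.4522, 0.022, 0.1409]
wrist_force: [-5.9, -9.7, 15.6]
scene [(-125, 26), (-115, 72), (35, 12), (45, 80), (55, 20)]
  -130 28 [0.4679 0.1203 0.0509] ang -124.1 r 0.0555 err 0.0008
  60 23 [0.4516 0.0309 0.1133] ang 55.1 r 0.0548 err 0.0008
```

```bash

python3 -m pendant '[{"travel":[-0.01,0,0.03],"rot":[0,0,0],"fingers":-1},{"travel":[-0.025,0,0.06],"rot":[0,0,0],"fingers":-1},{"travel":[-0.035,0,0.09],"rot":[0,0,0],"fingers":-1}]'|egrep 'tcp|wrist'
python3 -m pendant '[{"travel":[0,0,0],"rot":[0,0,0],"fingers":-1},{"travel":[0,0,0],"rot":[0,0,0],"fingers":-1},{"travel":[0,0,0],"rot":[0,0,0],"fingers":-1}]'|egrep 'tcp|wrist'
python3 -m pendant '[{"travel":[0,0,-0.01],"rot":[0,0,0],"fingers":-1},{"travel":[0,0,-0.02],"rot":[0,0,0],"fingers":-1},{"travel":[0,0,-0.03],"rot":[0,0,0],"fingers":-1},{"travel":[0,0,-0.04],"rot":[0,0,0],"fingers":-1}]'|egrep 'tcp|wrist'
python3 -m pendant '[{"travel":[0,0,-0.01],"rot":[0,0,0],"fingers":-1},{"travel":[0,0,-0.02],"rot":[0,0,0],"fingers":-1},{"travel":[0,0,-0.03],"rot":[0,0,0],"fingers":-1},{"travel":[0,0,-0.04],"rot":[0,0,0],"fingers":-1}]'|egrep 'tcp|wrist'
python3 -c "
from h import *
bar()"|grep -E 'scene|err 0.00(0|10|11)'
```

```text
tcp_pos: [0.4512, 0.0157, 0.131]
wrist_force: [-10.5, -15.6, 21.9]
tcp_pos: [0.4512, 0.0155, 0.1307]
wrist_force: [-7.8, -15.2, 16.6]
tcp_pos: [0.4515, 0.0174, 0.135]
wrist_force: [-4.2, -7.2, 10.7]
tcp_pos: [0.4517, 0.0194, 0.139]
wrist_force: [-1.5, -0.2, 2.7]
scene [(-115, 74), (-105, 21), (45, 69), (55, 40)]
  -125 42 [0.468  0.1215 0.0534] ang -121.3 r 0.0551 err 0.0007
  -120 53 [0.468  0.1214 0.0539] ang -120.8 r 0.0548 err 0.0011
```

```bash

python3 -m pendant '[{"travel":[0,0,-0.01],"rot":[0,0,0],"fingers":-1},{"travel":[0,0,-0.02],"rot":[0,0,0],"fingers":-1},{"travel":[0,0,-0.04],"rot":[0,0,0],"fingers":-1},{"travel":[0,0,-0.1],"rot":[0,0,0],"fingers":-1},{"travel":[0,0,-0.4],"rot":[0,0,0],"fingers":-1},{"travel":[-0.3,0,-0.8],"rot":[0,0,0],"fingers":-1},{"travel":[-0.6,0,-0.8],"rot":[0,0,0],"fingers":-1},{"travel":[-0.9,0,-0.8],"rot":[0,0,0],"fingers":-1},{"travel":[-0.9,0,-0.8],"rot":[0,0,0],"fingers":-1}]'|egrep 'clock|tcp|wrist'
python3 - <<'E'
from h import *
bar()
O=np.array([.59168,.0529])
for n in('top','scene'):
    p,d=env.read_camera(n)
    P,u,v=pts(n,d);q=np.c_[(P[:,:2]-O)@X[:2],(P[:,:2]-O)@Y[:2],P[:,2]]*1000
    m=(q[:,2]>112)&(q[:,2]<122)&(abs(q[:,0]-34)<28)&(q[:,1]>-90)&(q[:,1]<90)
    print(n,'block',cv2.minAreaRect(q[m][:,:2].astype(np.float32)),[np.median(q[m&(abs(q[:,1]-y)<8)][:,2]).round(1) for y in(-40,-20,0,20,40)])
E
```

```text
clock: 29.55
tcp_pos: [0.4327, -0.0895, 0.2348]
wrist_force: [0.1, -0.2, 0.3]
scene [(-125, 69), (-115, 27), (35, 26), (45, 63)]
  -135 28 [0.4673 0.1167 0.0462] ang -130.2 r 0.0554 err 0.001
  -130 50 [0.4673 0.117  0.0473] ang -129.2 r 0.055 err 0.0011
  -125 52 [0.4672 0.1169 0.0475] ang -129.1 r 0.0547 err 0.0013
  -120 51 [0.463  0.1229 0.0558] ang -118.8 r 0.0544 err 0.0024
  -115 43 [0.4645 0.1231 0.0575] ang -116.9 r 0.054 err 0.002
  35 37 [0.4477 0.0449 0.1248] ang 36.6 r 0.0533 err 0.0019
  40 47 [0.4466 0.0421 0.1235] ang 39.9 r 0.0541 err 0.0025
  45 50 [0.4531 0.0353 0.1173] ang 48.9 r 0.0536 err 0.0014
  50 47 [0.4531 0.0348 0.1174] ang 49.1 r 0.054 err 0.0013
  55 29 [0.453  0.0336 0.1169] ang 50.3 r 0.0546 err 0.001
top [(-125, 61), (-115, 17), (35, 17), (45, 87), (55, 12)]
  -135 26 [0.4634 0.1154 0.046 ] ang -131.0 r 0.0549 err 0.0008
  -130 43 [0.4637 0.1148 0.0471] ang -130.5 r 0.0538 err 0.0009
  -125 43 [0.4637 0.1146 0.0472] ang -130.5 r 0.0536 err 0.0009
  -120 40 [0.4635 0.1197 0.0599] ang -115.8 r 0.0508 err 0.0021
  -115 30 [0.4627 0.1214 0.0603] ang -114.7 r 0.052 err 0.0017
  35 39 [0.4496 0.0417 0.127 ] ang 36.6 r 0.0561 err 0.0019
  40 60 [0.4501 0.0331 0.118 ] ang 49.3 r 0.0552 err 0.0013
  45 71 [0.4501 0.0326 0.1181] ang 49.6 r 0.0557 err 0.0011
  50 70 [0.4501 0.0325 0.1181] ang 49.6 r 0.0558 err 0.001
  55 44 [0.4496 0.0318 0.1177] ang 50.5 r 0.056 err 0.0007
top block ((33.42958450317383, 7.706878662109375), (40.50853729248047, 120.3744125366211), 0.3356773257255554) [np.float64(118.0), np.float64(117.9), np.float64(117.8), np.float64(117.7), np.float64(118.0)]
scene block ((35.333595275878906, 10.489532470703125), (120.79702758789062, 44.02317810058594), 89.29927062988281) [np.float64(118.9), np.float64(118.5), np.float64(119.0), np.float64(118.9), np.float64(118.9)]
```

```bash

python3 -m pendant '[{"travel":[0,0,0],"rot":[0,0,0],"fingers":-1},{"travel":[0,0,0],"rot":[0,0,0],"fingers":-1},{"travel":[0,0,0],"rot":[0,0,0],"fingers":-1},{"travel":[0,0,0],"rot":[0,0,0],"fingers":-1},{"travel":[0,0,0],"rot":[0,0,0],"fingers":-1},{"travel":[0,0,0],"rot":[0,0,0],"fingers":-1},{"travel":[0,0,0],"rot":[0,0,0],"fingers":-1},{"travel":[0,0,0],"rot":[0,0,0],"fingers":-1},{"travel":[0,0,0],"rot":[0,0,0],"fingers":-1},{"travel":[0,0,0],"rot":[0,0,0],"fingers":-1}]'|egrep 'clock|wrist'
python3 -c "
from h import *
bar()"|grep -E 'scene|top|  (-130|50|55) '
```

```text
clock: 30.75
wrist_force: [0.3, 0.1, -0.3]
scene [(-125, 66), (-115, 23), (35, 30), (45, 60)]
  -130 49 [0.4671 0.1171 0.0482] ang -128.4 r 0.0545 err 0.001
  50 47 [0.4528 0.034  0.1191] ang 48.3 r 0.0557 err 0.0012
  55 28 [0.4525 0.033  0.1187] ang 49.3 r 0.0563 err 0.0011
top [(-125, 67), (-115, 11), (35, 15), (45, 90), (55, 11)]
  -130 42 [0.4643 0.115  0.047 ] ang -130.3 r 0.0541 err 0.0008
  50 70 [0.4498 0.0325 0.1179] ang 49.9 r 0.0556 err 0.001
  55 49 [0.4496 0.0321 0.1175] ang 50.4 r 0.0558 err 0.0007
```

The angle is stable with no creep, the preload is held, and the block is flat, square and at the stop. I hand in.

```bash
python3 -c "
from workcell import env
print(env.hand_in())"
```

```text
the job is handed in; nothing more can be done
None
```

I handed the job in at about 31 s: the block rests against the stop, flat and square, and the vice is tightened on it. The grip force of at least 25 N is inferred from the torque on the handle, because contact force could not be read directly and `env.hand_in()` returned no verdict.

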